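# Move the inspection lamp's battery pack to the charger

### The job

The battery of the inspection lamp is flat: squeeze and hold the red release button on the yellow pack, draw the pack straight up out of the lamp's socket without tugging at the catch, and push it fully home in the charger's socket, button on the red-marked side, so that it stays latched down on the sprung contact when you let go. Use no more than a firm hand push or pull (under about 25 N on either socket), and leave the other things on the bench where they are.

Things in the scene. Friction and masses are not known exactly. Their poses are not given: they have to be found in the camera images.
- pack_center (a point): Grip point: the yellow pack's centre at the height of its red button. z up, +y to the button. Head 40 (x) x 44 mm (y), from 38 mm below to 35 mm above this point. The button, 26 mm wide, 30 mm tall, stands 7 mm proud of the +y face: 51 mm along y over it, 45.5 mm with it fully in. Fingers pinching along y, one on the button, one on the back face, press it. Mass 0.17 to 0.33 kg.
- pack_foot (a point): Centre of the foot of the pack's black stem, 70 mm below pack_center, same axes. The stem is 30 x 30 mm, 32 mm long. A steel tooth fixed to the button sticks 4 mm out of the stem's +y side, 10 to 16 mm above the foot, flat on top; it goes inside the stem when the button is in. The pack starts latched in the lamp's socket, its axes parallel to the lamp's.
- lamp: Inspection lamp, a fixed grey and black housing 150 (x) x 110 (y) x 64 mm high; origin at its centre on the bench, z up.
- lamp_socket (a point): Centre of the mouth of the lamp's black socket collar, 76 mm above the bench over the lamp's origin. Collar 49 mm square outside, 32.4 mm inside, 30 mm deep to its seat, red mark and catch on its +y side. The latched pack can rise 2.5 mm, then its tooth hangs under the catch. With the button over 4.5 mm in, the pack draws freely straight up and is clear after 30 mm.
- charger: Battery charger, a fixed white housing 42 mm high, 110 mm along y, from x = -65 to +105 mm; its origin lies on the bench under the centre of its socket, z up. The pack goes in with its axes parallel to the charger's, button to +y (red mark), and with the button held in, since the tooth does not ride over the catch by itself.
- charger_axis (a point): Point on the axis of the charger's socket, 56 mm above the bench. Its grey collar (49 mm square, 32.4 mm inside, 30 mm from top to seat, mouth flared by 2 mm, red mark and catch on +y) is set at an unknown height, its top 44 to 64 mm above the bench and its seat 14 to 34 mm: not measured, feel for it. The catch takes the tooth only within 2.5 mm of the seat.
- release (a joint): Travel of the pack's red release button in m: 0 = out, 0.0055 = fully in. Sprung: 8 N at first, 12 N fully in.
- contact_plate (a joint): Travel in m of the brass contact plate in the charger's socket: 0 = up, 6 mm above the seat; 0.006 = down at the seat, a hard stop. Sprung: 5 N at first, 7 N at the seat. If the button is let go with the plate fully down, the tooth springs out under the catch, the pack rises about 2.5 mm and stays latched (about 0.0035). Let go higher, the pack is not latched and stands up on the spring.
- sample_jar: Bystander: jar with a red lid, 48 mm across, 62 mm tall; origin at the centre of its underside.
- powder_can: Bystander: aluminium can with a black cap, 60 mm across, 85 mm tall; origin under its centre.
- magnifier: Bystander: round black hand magnifier lying flat, 80 mm across, 10 mm thick, handle 95 mm long towards its -x; origin under the lens centre.
- tweezers: Bystander: steel tweezers 120 mm long (x), 5 mm thick, lying flat; origin under the centre.
- print_brush: Bystander: brush lying flat along its x; origin at its underside.
- ink_pad: Bystander: blue ink pad 75 x 55 x 16 mm; origin under its centre.
- ruler: Bystander: steel ruler 200 x 28 x 4 mm lying flat; origin under its centre.
Not all that is in view belongs to the job. Of the things that look like the part that bears pack_center, the smaller one is meant.

How it is judged:
On the way, in this order (a step that is already met when the one before it is completed fails the run):
1. the pack is drawn out above the lamp with its button held in (z of pack_center in the frame of lamp above 0.155 m and value of joint release above 0.003 m), for 0.1 s.
2. the pack, button held in, is pressed down on the contact plate in the charger (horizontal distance between pack_center and charger below 0.006 m and value of joint contact_plate above 0.0035 m and value of joint release above 0.003 m), for 0.05 s.
At the end, for the whole second after the job is handed in: The pack stands latched in the charger's socket: within 6 mm of its axis, upright within 0.08 rad, square to it within 0.12 rad, contact plate held down more than 2.5 mm, button out again (less than 1 mm in), at rest and released (horizontal distance between pack_center and charger below 0.006 m and angle between pack_center's own z axis and vertical below 0.08 rad and angle between the y axis of pack_center and the y axis of charger, either way round below 0.12 rad and value of joint contact_plate above 0.0025 m and value of joint release below 0.001 m and linear speed of pack below 0.02 m/s); the robot touches nothing.
It fails at once if the lamp's socket or catch is loaded with more than 25 N (contact force between pack and lamp above 25 N).
It fails at once if the charger's socket is loaded with more than 25 N (contact force between pack and charger above 25 N).
It fails at once if a bystander (jar, can, magnifier, tweezers, brush, ink pad or ruler) is shifted more than 25 mm (distance of any of sample_jar, powder_can, magnifier, tweezers, print_brush, ink_pad, ruler from where it was at the start of the episode above 0.025 m).
It also fails if it takes over 51 s, if anything falls off the work surface, if the arm or the gripper's body presses on something with over 40 N, if the wrist force passes 120 N, or if a joint passes its speed limit or range.

### The arm

A 6-joint arm with a two-finger parallel gripper is mounted at the origin on the work surface. World frame = base frame: x ahead of the robot, y to its left, z up, the work surface at z = 0. Lengths are in m, angles in rad, forces in N, time in s.
With the tool pointing down it reaches from about 0.375 to 0.9 m from the base axis. Payload 3.1 kg.
Tool frame: the origin (TCP) lies midway between the tips of the shut fingers; the grasp point (between the pads) lies robot.tcp_to_grasp behind it (robot.tcp_to_grasp is the distance from the TCP to the grasp point, in m); z points along the fingers, y is the direction in which the jaws open and shut (so a half turn about z gives the same grasp; the last joint's range is limited). The gripper opens to 87 mm and grips with 3 to 60 N. Pads are 19 mm wide; open, the fingers measure 117 mm over their backs; the gripper's body (75 mm by 190 mm) begins 51 mm behind the grasp point.
Start: joints at [1.062, 0.527, 1.433, -0, 1.181, -0.178], TCP at [0.203, 0.591, 0.223] pointing down, gripper open.
Joint ranges: [-3.08, 3.08], [-0.75, 2.2], [0.22, 2.44], [-1.43, 4.57], [0, 2.65], [-2.85, 2.85]. Speed limits (rad/s): [2.79, 2.79, 3.14, 3.14, 3.14, 3.14].

### API

Orientations are given as a unit quaternion [x, y, z, w].
In Python, from rig import robot, cams, nets gives the robot as it stands. The module is installed in compiled form; this text tells all that it offers.
- The arm moves only by the tool play_rows, never from a script. Its argument "commands" is a list of rows, each an object of numbers: "x", "y", "z": the shift along the tool's x, y, z in mm; "spin": the turn about the tool's z in rad. In form: [{"x": .., "y": .., "z": .., "spin": ..}, ...]. A call has 1 to 8 rows; each row shifts and turns the pose as measured when the row begins, along the tool's axes as they then stand; what a row does not reach is not made up. A row lasts 1/10 s, in which the tool goes at most 50 mm and 8.59 degrees, less where a joint would pass 70% of its speed; a pose out of reach is approached as far as the arm can. A call is refused whole if a number of a shift passes 50 or a number of a turn 0.15, either way. A call with a gripper value outside its range is refused whole. "grip" is the opening, from 0 (shut) to 1 (fully open), set as the call begins (left out, the last holds). The fingers move at their own pace and stop on an object; "newtons" is the grip in N (left out, the last holds). Time passes only in rows, so rows that do not move let the fingers close. It gives the time, the measured TCP pose, the force and the opening at its end, in the units of the state.
- robot.get_obs(): the state, without advancing time (a new reading comes with each control period).
- cams.camera(name): name is "scene" or "side" or "wrist"; returns a dict with "img" (400x640x3 uint8, red, green, blue), "fx", "fy", "cx", "cy" (pixels), "k1" (the pictures are not rectified: a ray, as slopes to the right and down, at radius r is drawn at 1 + k1 r^2 times it, then the intrinsics apply), "world_to_cam" (4x4, takes a point from world to camera coordinates); the wrist camera has in their place "mount" (4x4, takes a point from camera to tool coordinates, whose origin is the TCP and whose axes are the flange's). Camera axes: x right, y up, looking along -z (the intrinsics and any distortion apply to the point x, -y, -z); pixel columns grow to the right and rows downward; lengths in m; the calibration is good to about 2 mm. A picture is of the moment at which its call begins: read the wrist's pose just before it. There is no depth.
- robot.hand_in(): hands the job in, once; it reports no verdict.
Trained networks look in a picture, given as the dict that the camera call returned (one of the last four; its "shot" number tells which), for a name from the list of things; names that differ only in an ending like _2 or _b are one class to them, and where a whole thing is asked for, a point or a joint stands for the part that bears it (a point fixed in the world has none). Each returns a list of dicts, best first, with "conf" (0 to 1); they miss things now and then, are a little off and sometimes report something else, mostly with a low value. They report only what shows in the picture. A call takes as long as a camera call. They do not tell look-alikes from the thing itself.
- nets.outline_of(picture, name): "region" (400x640 bool, what is visible of it) and "pixel" ([column, row] in pixels, amid what is visible of it).
The state is a dict: "time": time; "q": joint angles; "joint_velocities": joint speeds; "joint_torque": joint torques, N m; "position": TCP position; "tool_rot": TCP orientation; "ft_force": force on the tool from outside, world axes, zero at the start; "moment": the same for the moment, N m; "grip_width": finger opening in m.
Only numpy, scipy, OpenCV 4.12 (cv2) and the standard library are available. Lean on these libraries where they do the work, as an engineer would, in place of code of your own. Each camera call takes 0.05 s, during which the arm holds its last target.

## Working session

There is one attempt and no reset: what is moved stays moved. The work goes in short steps, Python scripts to look and compute and a tool call to move; the robot and the scene stay as the last step left them, time stands still between calls to the robot, and variables do not carry over. Pictures are saved under pics/ and viewed, and the job is handed in when it is done.

Besides the shell and the picture viewer there is one more tool, called after "Request:" as name(argument=value, ...), one argument or row to a line, values as JSON. play_rows: Moves the arm, as the interface text tells. Its arguments: {"type":"object","properties":{"commands":{"type":"array"},"grip":{"type":"number"},"newtons":{"type":"number"}},"required":["commands"]}

```bash
mkdir -p pics; ls; cat > h.py <<'E'
import numpy as np, cv2
from rig import robot, cams, nets
def save(img,n): cv2.imwrite('pics/'+n,cv2.cvtColor(img,cv2.COLOR_RGB2BGR))
E
python3 - <<'E'
from h import *
o=robot.get_obs(); print(o, robot.tcp_to_grasp)
for n in ['scene','side','wrist']:
    p=cams.camera(n); save(p['img'],n+'0.png'); print(n,{k:(v.tolist() if hasattr(v,'tolist') else v) for k,v in p.items() if k!='img'})
    for t in (['pack_center','lamp','charger'] ):
        for r in nets.outline_of(p,t): 
            ys,xs=np.nonzero(r['region']); print(t,r['conf'],r['pixel'],xs.min(),xs.max(),ys.min(),ys.max(),len(xs))
E
```

```text
pics
{'time': 0.0, 'q': array([ 1.06147630e+00,  5.28446909e-01,  1.43394447e+00, -3.45149492e-05,
        1.18139487e+00, -1.78527130e-01]), 'joint_velocities': array([ 0.00122204,  0.00026908, -0.00120436,  0.00044832, -0.00041406,
       -0.0006848 ]), 'joint_torque': array([ 5.34405099e-04, -4.40044177e+01, -1.76595461e+01,  6.35159388e-02,
        5.81065798e-02, -1.42730578e-04]), 'position': array([0.20261794, 0.5904446 , 0.22157007]), 'tool_rot': array([ 1.64636804e-01,  9.86353648e-01, -1.03794821e-03, -3.54798020e-04]), 'ft_force': array([-0.08996402,  0.71293387,  0.14852338]), 'moment': array([ 0.00091484, -0.02430698,  0.02282181]), 'grip_width': 0.08714172108708801} 0.0187
scene {'fx': 361.10016020701426, 'fy': 361.10016020701426, 'cx': 314.21846383478095, 'cy': 206.68585429560252, 'k1': -0.017560737861521913, 'world_to_cam': [[-0.21355318530230297, 0.9769219986106085, -0.0042948431745645525, 0.09995209164298019], [-0.7970715140399655, -0.171692933793547, 0.5789633304376033, 0.3938143242729991], [0.5648646196685335, 0.12706276053989432, 0.8153422694370163, -1.3016635443
[... 781 characters left out ...]
94549413676], [0.0, 0.0, 0.0, 1.0]], 'shot': 2}
pack_center 0.8 [259.2, 296.8] 242 279 270 327 1569
pack_center 0.59 [297.7, 160.6] 290 308 149 176 416
lamp 0.77 [297.3, 182.8] 273 326 164 206 1422
charger 0.59 [367.2, 268.8] 330 407 240 298 2834
wrist {'fx': 321.35211436256236, 'fy': 321.35211436256236, 'cx': 317.61764755697436, 'cy': 199.93196585199024, 'k1': -0.04489644384335337, 'mount': [[-0.0007673576233977239, 0.9591913478932288, 0.28275673164231874, 0.07741235574968947], [0.9999995351674672, 0.0009011174960275223, -0.0003430045267416287, -0.0007746448135359518], [-0.0005838040123410475, 0.28275633700065295, -0.9591915935092665, -0.16128342245895705], [0.0, 0.0, 0.0, 1.0]], 'shot': 3}
```

View pics/scene0.png

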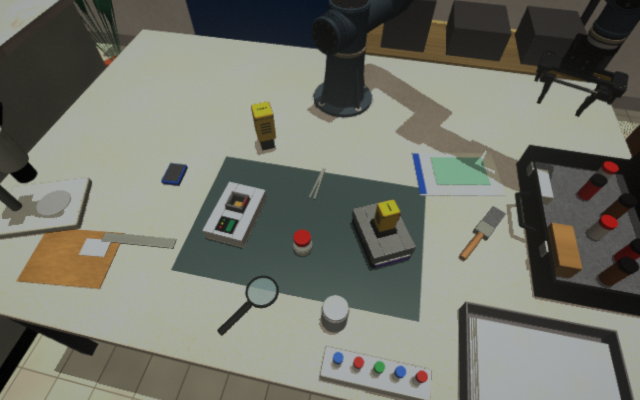

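View pics/side0.png

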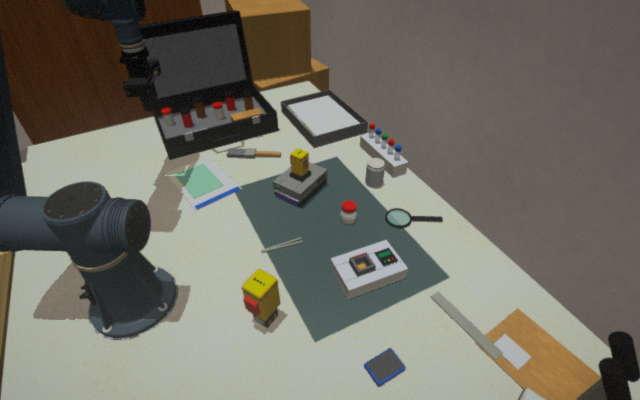

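View pics/wrist0.png

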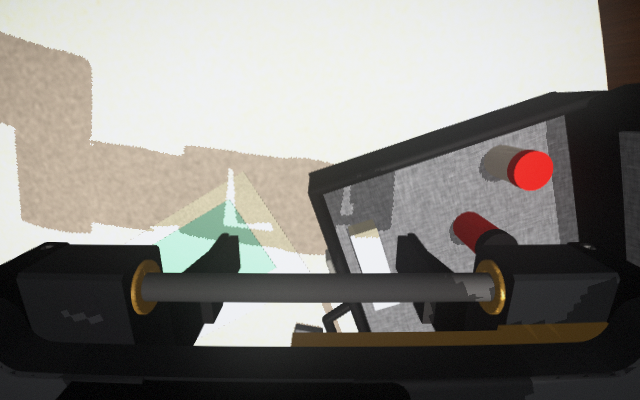

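```bash
cat >> h.py <<'E'
def ray(p,px,o=None):
    u=np.array([(px[0]-p['cx'])/p['fx'],(px[1]-p['cy'])/p['fy']])
    d=u.copy()
    for _ in range(20): d=u/(1+p['k1']*(d@d))
    v=np.array([d[0],-d[1],-1.0])
    if 'world_to_cam' in p: M=np.linalg.inv(np.array(p['world_to_cam']))
    else:
        from scipy.spatial.transform import Rotation as R
        T=np.eye(4);T[:3,:3]=R.from_quat(o['tool_rot']).as_matrix();T[:3,3]=o['position'];M=T@np.array(p['mount'])
    return M[:3,3],M[:3,:3]@v
def atz(p,px,z,o=None):
    c,d=ray(p,px,o); return c+d*(z-c[2])/d[2]
def proj(p,X,o=None):
    X=np.atleast_2d(X)
    if 'world_to_cam' in p: W=np.array(p['world_to_cam'])
    else:
        from scipy.spatial.transform import Rotation as R
        T=np.eye(4);T[:3,:3]=R.from_quat(o['tool_rot']).as_matrix();T[:3,3]=o['position'];W=np.linalg.inv(T@np.array(p['mount']))
    c=X@W[:3,:3].T+W[:3,3]; s=np.c_[c[:,0]/-c[:,2],-c[:,1]/-c[:,2]]
    s=s*(1+p['k1']*(s**2).sum(1,keepdims=True))
    return s*[p['fx'],p['fy']]+[p['cx'],p['cy']]
E
python3 - <<'E'
from h import *
a=cv2.cvtColor(cv2.imread('pics/scene0.png'),cv2.COLOR_BGR2RGB);b=cv2.cvtColor(cv2.imread('pics/side0.png'),cv2.COLOR_BGR2RGB)
def c(i,x,y,w=100,h=75): return cv2.resize(i[y:y+h,x:x+w],(400,300),interpolation=cv2.INTER_CUBIC)
save(np.vstack([np.hstack([c(a,335,195),c(a,190,175)]),np.hstack([c(b,250,140),c(b,325,235)])]),'crop0.png')
E
```

```text
(no output)
```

View pics/crop0.png

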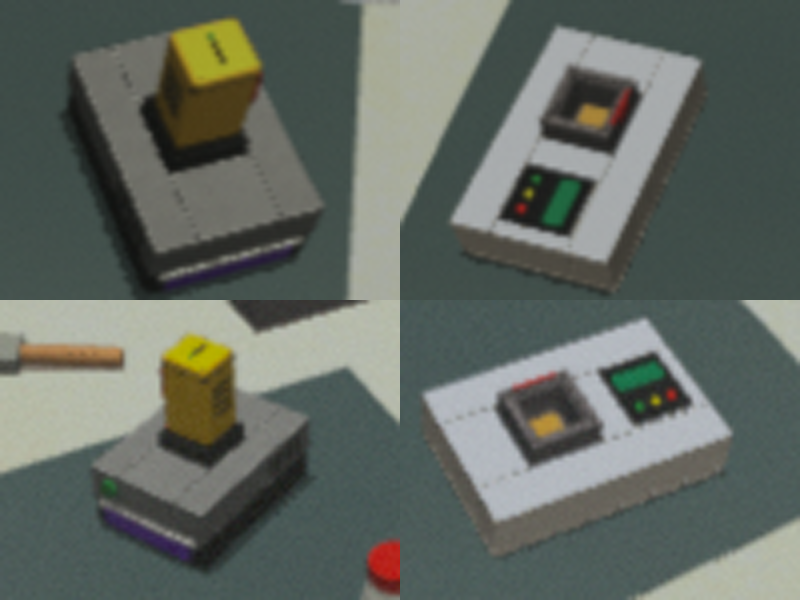

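```bash
cat > fit.py <<'E'
from h import *
from scipy.optimize import least_squares
S=cams.camera('scene');D=cams.camera('side')
def fit(pts,x0):
    def f(v,full=False):
        r=[]
        c,s=np.cos(v[2]),np.sin(v[2])
        for cam,px,l in pts:
            X=[v[0]+c*l[0]-s*l[1],v[1]+s*l[0]+c*l[1],l[2]]
            r+=list(proj(cam,X)[0]-px)
        return np.array(r)
    s=least_squares(f,x0,loss='soft_l1'); print(s.x.round(4),np.round(f(s.x),1)); return s.x
print([atz(S,p,.064).round(3) for p in [(353,209.5),(372.5,257.5),(415.5,247)]])
print([atz(S,p,.042).round(3) for p in [(228.75,181.75),(265.5,190.5),(242.5,240.5),(202.5,230.5)]])
L=fit([(S,(353,209.5),(-.075,-.055,.064)),(S,(372.5,257.5),(.075,-.055,.064)),(S,(415.5,247),(.075,.055,.064)),
 (D,(273,181.75),(.0-.075,.055,.064)),(D,(300,194.5),(-.075,-.055,.064)),(D,(327,170),(.075,-.055,.064))][:3],[.5,.2,0])
fit([(D,(273,181.75),(.0+.075,.055,.064)),(D,(300,194.5),(.075,-.055,.064)),(D,(327,170),(-.075,-.055,.064))],[.5,.2,0])
fit([(D,(273,181.75),(.0-.075,.055,.064)),(D,(300,194.5),(-.075,-.055,.064)),(D,(327,170),(.075,-.055,.064))],[.5,.2,0])
C=[(S,(228.75,181.75),(-.065,-.055,.042)),(S,(265.5,190.5),(-.065,.055,.042)),(S,(242.5,240.5),(.105,.055,.042)),(S,(202.5,230.5),(.105,-.055,.042)),
(D,(331.25,258.75),(-.065,.055,.042)),(D,(386.25,240),(.105,.055,.042)),(D,(408,268),(.105,-.055,.042)),(D,(348.75,289.5),(-.065,-.055,.042))]
fit(C[:4],[.5,-.2,0]);fit(C[4:],[.5,-.2,0]);fit(C,[.5,-.2,0])
E
python3 fit.py
```

```text
[array([0.525, 0.116, 0.064]), array([0.653, 0.182, 0.064]), array([0.603, 0.281, 0.064])]
[array([ 0.488, -0.243,  0.042]), array([ 0.497, -0.132,  0.042]), array([ 0.662, -0.143,  0.042]), array([ 0.656, -0.253,  0.042])]
[0.562  0.1976 0.4786] [-0.4 -1.3  0.3  0.5  0.   0.2]
[0.5411 0.1459 1.831 ] [ -0.5  -0.3  -0.7 -27.2   3.4  18.9]
[0.5594 0.1903 0.4941] [-0.7  0.   0.1  0.1  0.5 -0.3]
[ 0.5556 -0.1918 -0.0584] [ 0.3 -0.2 -0.  -0.8 -0.3  0.4  0.   0.4]
[ 0.5532 -0.1974 -0.0696] [-1.  -0.6  0.2 -0.9  0.4  0.3  0.1  0.9]
[ 0.5548 -0.1941 -0.0647] [-0.2 -0.6 -0.6 -1.  -1.3 -0.  -0.8 -0.2 -1.1 -1.6 -0.2 -2.   0.  -1.
  0.1 -0.3]
```

Request:
play_rows(
  commands=[
    {"x": -39, "y": -22, "z": -4},
    {"x": -39, "y": -22, "z": -4},
    {"x": -39, "y": -22, "z": -4},
    {"x": -39, "y": -22, "z": -4},
    {"x": -39, "y": -22, "z": -4},
    {"x": -39, "y": -22, "z": -4},
    {"x": -39, "y": -22, "z": -4},
    {"x": -39, "y": -22, "z": -4},
  ],
  grip=1,
  newtons=30,
)

```text
invalid input
```

Request:
play_rows(
  commands=[
    {"x": -39, "y": -22, "z": -4, "spin": 0},
    {"x": -39, "y": -22, "z": -4, "spin": 0},
    {"x": -39, "y": -22, "z": -4, "spin": 0},
    {"x": -39, "y": -22, "z": -4, "spin": 0},
    {"x": -39, "y": -22, "z": -4, "spin": 0},
    {"x": -39, "y": -22, "z": -4, "spin": 0},
    {"x": -39, "y": -22, "z": -4, "spin": 0},
    {"x": -39, "y": -22, "z": -4, "spin": 0},
  ],
)

```text
time: 1.5
position: [0.4462, 0.3204, 0.2554]
tool_rot: [0.158, 0.987, 0.002, 0.001]
ft_force: [1.4, 0.4, 0.3]
grip_width: 0.0868
```

Request:
play_rows(
  commands=[
    {"x": 0, "y": 0, "z": 0, "spin": -0.14},
    {"x": 0, "y": 0, "z": 0, "spin": -0.14},
    {"x": 0, "y": 0, "z": 0, "spin": -0.14},
    {"x": 0, "y": 0, "z": 0, "spin": -0.14},
    {"x": 0, "y": 0, "z": 0, "spin": -0.14},
    {"x": 0, "y": 0, "z": 0, "spin": -0.14},
    {"x": 0, "y": 0, "z": 0, "spin": 0},
  ],
)

```text
time: 2.2
position: [0.4538, 0.3138, 0.2573]
tool_rot: [-0.268, 0.964, 0.001, 0.005]
ft_force: [-0.3, -0.3, -0.4]
grip_width: 0.0871
```

Request:
play_rows(
  commands=[
    {"x": -7, "y": -40, "z": 0, "spin": 0},
    {"x": -7, "y": -40, "z": 0, "spin": 0},
    {"x": -7, "y": -40, "z": 0, "spin": 0},
    {"x": -7, "y": -40, "z": 0, "spin": 0},
    {"x": 0, "y": 0, "z": 0, "spin": 0.05},
    {"x": 0, "y": 0, "z": 0, "spin": 0},
  ],
)

```text
time: 2.8
position: [0.5637, 0.1874, 0.2579]
tool_rot: [-0.235, 0.972, 0.002, 0.006]
ft_force: [0.6, 0.4, -0.9]
grip_width: 0.0871
```

```bash
cat > look.py <<'E'
import sys
from h import *
o=robot.get_obs();p=cams.camera('wrist');save(p['img'],sys.argv[1]+'.png')
import pickle;pickle.dump((o,p),open(sys.argv[1]+'.pkl','wb'))
print(o['position'],o['tool_rot'],o['time'])
E
python3 look.py w1
```

```text
[0.56368428 0.18742522 0.2579003 ] [-0.23481691  0.9720203   0.0017961   0.005859  ] 2.8
```

View pics/w1.png

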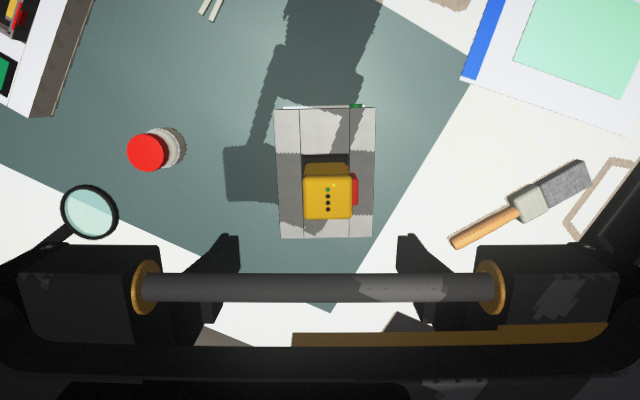

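```bash
python3 - <<'E'
from h import *
a=cv2.cvtColor(cv2.imread('pics/w1.png'),cv2.COLOR_BGR2RGB)
save(cv2.resize(a[95:245,260:390],(693,800))[:600*2] if 0 else cv2.resize(a[98:245,262:392],(520,588),interpolation=cv2.INTER_CUBIC),'w1c.png')
E
```

```text
(no output)
```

View pics/w1c.png

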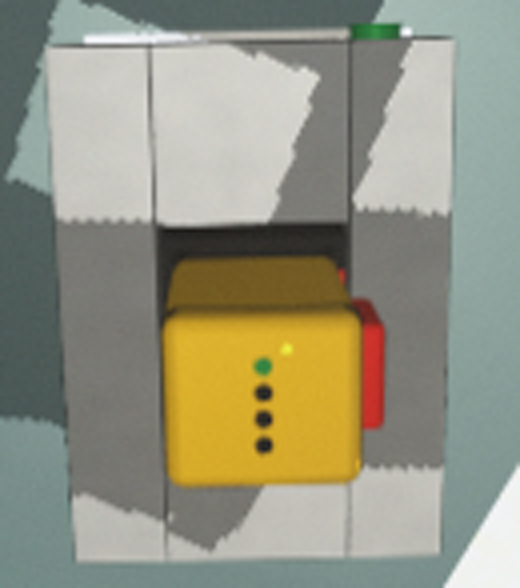

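```bash
cat > fitw.py <<'E'
from h import *
import pickle
from scipy.optimize import least_squares
def fitw(o,p,pts,x0):
    def f(v):
        c,s=np.cos(v[2]),np.sin(v[2])
        X=np.array([[v[0]+c*l[0]-s*l[1],v[1]+s*l[0]+c*l[1],l[2]] for _,l in pts])
        return (proj(p,X,o)-np.array([q for q,_ in pts])).ravel()
    s=least_squares(f,x0); print(s.x.round(4),np.round(f(s.x),1)); return s.x
def toolyaw(o):
    from scipy.spatial.transform import Rotation as R
    m=R.from_quat(o['tool_rot']).as_matrix(); return m
E
python3 - <<'E'
from fitw import *
o,p=pickle.load(open('w1.pkl','rb'))
g=lambda x,y:(262-.4+x/4,98-.4+y/4)
a,b=.075,.055
fitw(o,p,[(g(48,45),(-a,-b,.064)),(g(453,40),(-a,b,.064)),(g(440,553),(a,b,.064)),(g(77,562),(a,-b,.064))],[.56,.19,.48])
a,b=.020,.022
# image down = tool +x? 
m=toolyaw(o);print(m.round(3))
fitw(o,p,[(g(164,310),(a,-b,.151)),(g(360,306),(a,b,.151)),(g(362,480),(-a,b,.151)),(g(170,486),(-a,-b,.151))],[.56,.19,.48])
a,b=.075,.055
fitw(o,p,[(g(48,45),(a,-b,.064)),(g(453,40),(a,b,.064)),(g(440,553),(-a,b,.064)),(g(77,562),(-a,-b,.064))],[.56,.19,.48])
E
```

```text
[0.5614 0.1953 0.4939] [-0.9 -0.   1.1 -0.9  0.4  0.9 -0.6  0.4]
[[-0.89  -0.457  0.011]
 [-0.456  0.89   0.006]
 [-0.012  0.001 -1.   ]]
[0.5612 0.1953 0.5404] [  1.6  46.8   2.1  44.6   0.  -42.9  -3.6 -41. ]
[0.5657 0.1976 3.6271] [ 102.8    3.  -101.4    5.5  -91.7    6.    90.4    2.7]
```

```bash
python3 - <<'E'
from fitw import *
o,p=pickle.load(open('w1.pkl','rb'))
g=lambda x,y:(262-.4+x/4,98-.4+y/4)
a,b=.020,.022
for z in (.151,.1535):
  v=fitw(o,p,[(g(164,310),(-a,-b,z)),(g(360,306),(-a,b,z)),(g(362,480),(a,b,z)),(g(170,486),(a,-b,z))],[.56,.19,.48])
m=toolyaw(o); print(np.arctan2(m[1,1],m[0,1])-np.pi/2)
print(m.T@(np.array([.561,.1953,.097])-o['position']))
E
```

```text
[0.5598 0.1945 0.5019] [-1.3  0.1  1.4 -0.4  0.8  0.3 -0.9  0.2]
[0.5592 0.1941 0.5019] [-1.6 -0.1  1.7 -0.6  1.   0.5 -1.1  0.4]
0.4740740187433645
[0.00076185 0.00811265 0.16090907]
```

Request:
play_rows(
  commands=[
    {"x": 1, "y": 8.7, "z": 30, "spin": -0.018},
    {"x": 0, "y": 0, "z": 35, "spin": 0},
    {"x": 0, "y": 0, "z": 35, "spin": 0},
    {"x": 0, "y": 0, "z": 20, "spin": 0},
    {"x": 0, "y": 0, "z": 0, "spin": 0},
    {"x": 0, "y": 0, "z": 0, "spin": 0},
  ],
)

```text
time: 3.45
position: [0.5601, 0.2003, 0.1375]
tool_rot: [-0.246, 0.969, 0.001, 0.009]
ft_force: [-0.4, 0.6, 0.6]
grip_width: 0.0871
```

```bash
cat > tgt.py <<'E'
import sys
from h import *
from fitw import toolyaw
# target grasp-tip x y z yaw ; prints shift in tool frame (mm) & spin
x,y,z,w=map(float,sys.argv[1:5]);o=robot.get_obs();m=toolyaw(o)
d=m.T@(np.array([x,y,z])-o['position'])*1000
yaw=np.arctan2(m[1,1],m[0,1])-np.pi/2
print('t',o['time'],'pos',o['position'].round(4),'yaw',round(yaw,4),'zaxis',m[:,2].round(4));print('shift',d.round(2),'spin',round(yaw-w,4),'F',o['ft_force'].round(2),'q',o['q'].round(3),'gw',o['grip_width'])
E
python3 tgt.py .5603 .1957 .097 .492; python3 look.py w2; python3 - <<'E'
from h import *
a=cams.camera('scene')['img'];b=cams.camera('side')['img']
def c(i,x,y,w=100,h=100): return cv2.resize(i[y:y+h,x:x+w],(400,400),interpolation=cv2.INTER_CUBIC)
save(np.hstack([c(a,335,170),c(b,250,110)]),'s2.png')
E
```

```text
t 3.45 pos [0.5601 0.2003 0.1375] yaw 0.4978 zaxis [ 0.0177  0.0071 -0.9998]
shift [ 2.8  -4.01 40.43] spin 0.0058 F [-0.36  0.56  0.58] q [ 0.153  0.588  1.603  0.005  0.932 -1.918] gw 0.08714410139759667
[0.5601311  0.20027348 0.13746624] [-0.24631947  0.96914165  0.00126024  0.00946508] 3.45
```

View pics/w2.png

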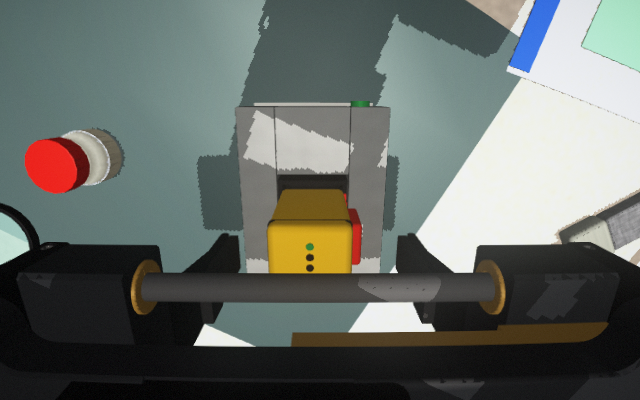

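View pics/s2.png

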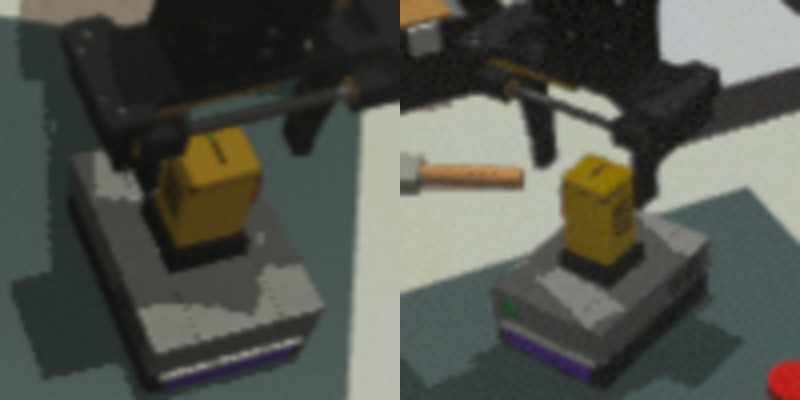

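Request:
play_rows(
  commands=[
    {"x": 3, "y": -4, "z": 10, "spin": 0.005},
    {"x": 0, "y": 0, "z": 12, "spin": 0},
    {"x": 0, "y": 0, "z": 12, "spin": 0},
    {"x": 0, "y": 0, "z": 0, "spin": 0},
    {"x": 0, "y": 0, "z": 0, "spin": 0},
  ],
)

```text
time: 4.1
position: [0.5631, 0.1949, 0.1045]
tool_rot: [-0.243, 0.97, 0.001, 0.014]
ft_force: [0.3, 0.0, -0.1]
grip_width: 0.0872
```

```bash
python3 tgt.py .5603 .1957 .097 .492
```

```text
t 4.1 pos [0.5631 0.1949 0.1045] yaw 0.4913 zaxis [ 0.0261  0.0082 -0.9996]
shift [2.27 2.04 7.4 ] spin -0.0007 F [ 0.29  0.   -0.05] q [ 0.144  0.634  1.629  0.006  0.851 -1.922] gw 0.087163868901139
```

Request:
play_rows(
  commands=[
    {"x": 2.5, "y": 2, "z": 5, "spin": 0},
    {"x": 0, "y": 0, "z": 0, "spin": 0},
    {"x": 0, "y": 0, "z": 0, "spin": 0},
    {"x": 0, "y": 0, "z": 0, "spin": 0},
  ],
)

```text
time: 4.5
position: [0.5599, 0.1957, 0.099]
tool_rot: [-0.243, 0.97, 0.001, 0.014]
ft_force: [-0.4, 0.2, 0.6]
grip_width: 0.087
```

```bash
python3 tgt.py .5603 .1957 .097 .492
```

```text
t 4.5 pos [0.5599 0.1957 0.099 ] yaw 0.4913 zaxis [ 0.0262  0.0083 -0.9996]
shift [-0.3  -0.18  2.03] spin -0.0007 F [-0.39  0.19  0.58] q [ 0.146  0.64   1.64   0.006  0.835 -1.92 ] gw 0.08695098032423328
```

Request:
play_rows(
  commands=[
    {"x": 0, "y": 0, "z": 0, "spin": 0},
    {"x": 0, "y": 0, "z": 0, "spin": 0},
    {"x": 0, "y": 0, "z": 0, "spin": 0},
    {"x": 0, "y": 0, "z": 0, "spin": 0},
    {"x": 0, "y": 0, "z": 0, "spin": 0},
    {"x": 0, "y": 0, "z": 0, "spin": 0},
  ],
  grip=0.3,
  newtons=20,
)

```text
time: 5.1
position: [0.5602, 0.1962, 0.0998]
tool_rot: [-0.243, 0.97, 0.001, 0.014]
ft_force: [0.8, 0.4, -1.1]
grip_width: 0.0473
```

```bash
python3 tgt.py .5603 .1957 .099 .492;
```

```text
t 5.1 pos [0.5602 0.1962 0.0998] yaw 0.4911 zaxis [ 0.0274  0.0091 -0.9996]
shift [ 0.19 -0.43  0.79] spin -0.0009 F [ 0.84  0.45 -1.06] q [ 0.146  0.639  1.639  0.007  0.835 -1.92 ] gw 0.047289417605969865
```

Request:
play_rows(
  commands=[
    {"x": 0, "y": 0, "z": 0, "spin": 0},
    {"x": 0, "y": 0, "z": 0, "spin": 0},
    {"x": 0, "y": 0, "z": 0, "spin": 0},
  ],
  grip=0,
  newtons=25,
)

```text
time: 5.4
position: [0.5604, 0.196, 0.0999]
tool_rot: [-0.243, 0.97, 0.001, 0.014]
ft_force: [0.5, -0.0, -0.2]
grip_width: 0.0444
```

```bash
python3 tgt.py .5603 .1957 .099 .492;
```

```text
t 5.4 pos [0.5604 0.196  0.0999] yaw 0.4913 zaxis [ 0.0277  0.0088 -0.9996]
shift [ 0.23 -0.23  0.87] spin -0.0007 F [ 0.5  -0.03 -0.23] q [ 0.146  0.638  1.639  0.006  0.835 -1.92 ] gw 0.04437732739794925
```

Request:
play_rows(
  commands=[
    {"x": -0.1, "y": 0, "z": -3, "spin": 0},
    {"x": -0.1, "y": 0, "z": -4, "spin": 0},
    {"x": -0.1, "y": 0, "z": -4, "spin": 0},
  ],
)

```text
time: 5.7
position: [0.5593, 0.1958, 0.1102]
tool_rot: [-0.243, 0.97, 0.001, 0.013]
ft_force: [0.4, -0.2, -1.8]
grip_width: 0.0445
```

```bash
python3 tgt.py .5604 .1960 .130 .4912;
```

```text
t 5.7 pos [0.5593 0.1958 0.1102] yaw 0.4913 zaxis [ 0.0247  0.0083 -0.9997]
shift [ -1.6   -0.46 -19.74] spin 0.0001 F [ 0.42 -0.17 -1.75] q [ 0.146  0.623  1.634  0.006  0.86  -1.92 ] gw 0.044479882895465665
```

Request:
play_rows(
  commands=[
    {"x": -0.6, "y": -0.2, "z": -4, "spin": 0},
    {"x": -0.3, "y": 0, "z": -5, "spin": 0},
    {"x": -0.2, "y": 0, "z": -5, "spin": 0},
    {"x": -0.2, "y": 0, "z": -6, "spin": 0},
  ],
)

```text
time: 6.1
position: [0.5596, 0.196, 0.1318]
tool_rot: [-0.243, 0.97, 0.001, 0.012]
ft_force: [-0.0, -0.4, -2.2]
grip_width: 0.0445
```

```bash
python3 tgt.py .5604 .1960 .165 .4912;
```

```text
t 6.1 pos [0.5596 0.196  0.1318] yaw 0.4913 zaxis [ 0.0237  0.0081 -0.9997]
shift [ -1.5   -0.48 -33.19] spin 0.0001 F [-0.01 -0.44 -2.15] q [ 0.146  0.592  1.617  0.006  0.908 -1.919] gw 0.04453015440736381
```

Request:
play_rows(
  commands=[
    {"x": -0.5, "y": 0, "z": -15, "spin": 0},
    {"x": -0.5, "y": 0, "z": -20, "spin": 0},
    {"x": -0.5, "y": 0, "z": -20, "spin": 0},
    {"x": 0, "y": 0, "z": 0, "spin": 0},
    {"x": 0, "y": 0, "z": 0, "spin": 0},
  ],
)

```text
time: 6.6
position: [0.5594, 0.1962, 0.1905]
tool_rot: [-0.243, 0.97, 0.001, 0.013]
ft_force: [0.1, 0.1, -1.7]
grip_width: 0.0442
```

```bash
python3 tgt.py .5548 -.1941 .19 -.0647;
```

```text
t 6.6 pos [0.5594 0.1962 0.1905] yaw 0.4913 zaxis [ 0.0247  0.0082 -0.9997]
shift [ 188.21 -341.98   -2.77] spin 0.556 F [ 0.06  0.09 -1.68] q [ 0.147  0.512  1.569  0.005  1.035 -1.918] gw 0.04424981083191322
```

Request:
play_rows(
  commands=[
    {"x": 0, "y": 0, "z": 0, "spin": 0.1},
    {"x": 0, "y": 0, "z": 0, "spin": 0.1},
    {"x": 0, "y": 0, "z": 0, "spin": 0.1},
    {"x": 0, "y": 0, "z": 0, "spin": 0.1},
    {"x": 0, "y": 0, "z": 0, "spin": 0.1},
    {"x": 0, "y": 0, "z": 0, "spin": 0.05},
    {"x": 0, "y": 0, "z": 0, "spin": 0},
  ],
)

```text
time: 7.3
position: [0.5541, 0.1952, 0.1823]
tool_rot: [0.041, 0.999, 0.003, 0.005]
ft_force: [0.7, 0.4, -1.9]
grip_width: 0.0442
```

```bash
python3 tgt.py .5548 -.1941 .19 -.0647;
```

```text
t 7.3 pos [0.5541 0.1952 0.1823] yaw -0.0815 zaxis [ 0.0102  0.006  -0.9999]
shift [ -32.47 -387.93  -10.03] spin -0.0168 F [ 0.67  0.36 -1.86] q [ 0.146  0.521  1.579  0.005  1.03  -1.346] gw 0.04415077080395659
```

Request:
play_rows(
  commands=[
    {"x": -3, "y": -25, "z": -4, "spin": 0},
    {"x": -3, "y": -35, "z": -3, "spin": 0},
    {"x": -3, "y": -35, "z": -2, "spin": 0},
    {"x": -3, "y": -35, "z": -2, "spin": 0},
    {"x": -3, "y": -35, "z": -2, "spin": 0},
    {"x": -3, "y": -35, "z": -2, "spin": 0},
    {"x": -3, "y": -35, "z": -2, "spin": 0},
    {"x": -3, "y": -25, "z": -2, "spin": 0},
  ],
)

```text
time: 8.1
position: [0.5547, -0.0708, 0.1929]
tool_rot: [0.031, 1.0, 0.004, -0.001]
ft_force: [1.0, -0.6, -1.8]
grip_width: 0.0446
```

```bash
python3 tgt.py .5548 -.1941 .19 -.0647;
```

```text
t 8.1 pos [ 0.5547 -0.0708  0.1929] yaw -0.0624 zaxis [-9.0e-04  8.2e-03 -1.0e+00]
shift [  -7.75 -123.1     1.88] spin 0.0023 F [ 0.98 -0.59 -1.75] q [-0.331  0.477  1.629  0.009  1.038 -1.844] gw 0.044584487244322284
```

```bash
python3 look.py w3; python3 - <<'E'
from h import *
a=cv2.cvtColor(cv2.imread('pics/w3.png'),cv2.COLOR_BGR2RGB)
save(cv2.resize(a[60:310,0:330],(792,600),interpolation=cv2.INTER_CUBIC),'w3c.png')
E
```

```text
[ 0.5547411  -0.07077754  0.19288937] [ 3.11802185e-02  9.99505258e-01  4.08614923e-03 -5.79444002e-04] 8.1
```

View pics/w3.png

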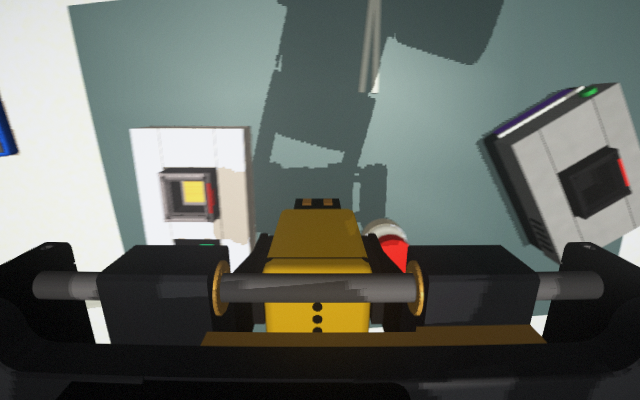

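View pics/w3c.png

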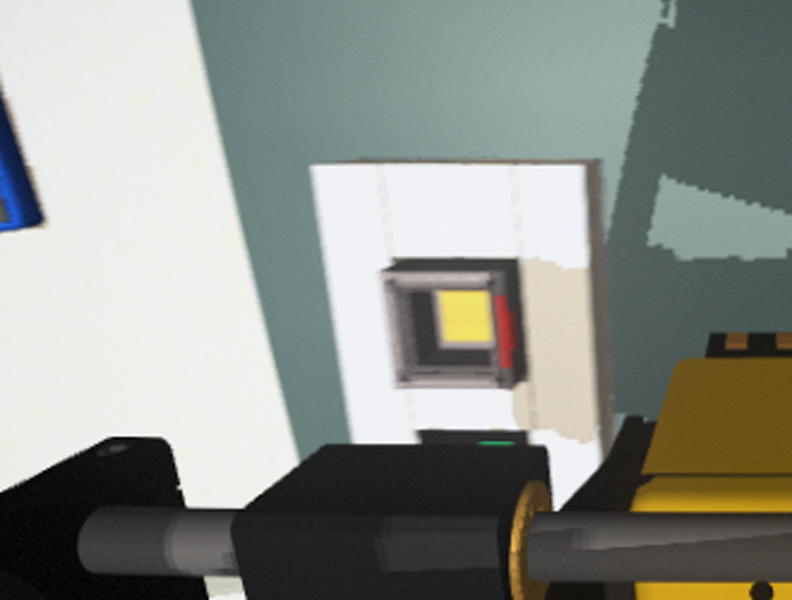

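```bash
python3 - <<'E'
from h import *
a=cv2.cvtColor(cv2.imread('pics/w3.png'),cv2.COLOR_BGR2RGB)
save(cv2.resize(a[158:228,150:230],(800,700),interpolation=cv2.INTER_CUBIC)[:600],'w3d.png')
E
```

```text
(no output)
```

View pics/w3d.png

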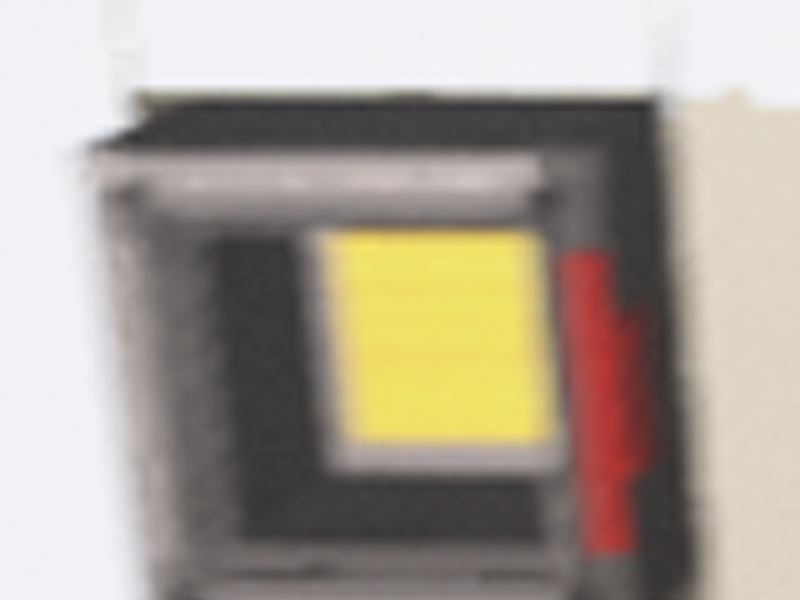

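```bash
python3 - <<'E'
from fitw import *
o,p=pickle.load(open('w3.pkl','rb'))
a=cv2.imread('pics/w3.png');cv2.imwrite('pics/w3e.png',cv2.resize(a[205:240,140:240],(800,280),interpolation=cv2.INTER_CUBIC))
g=lambda x,y:(150-.45+x/10,158-.45+y/10); c=.0245
H=lambda x,y:(x/2.4-.3,60-.3+y/2.4)
pts=[(g(90,148),(-c,-c,'h')),(g(605,148),(-c,c,'h')),(g(638,622),(c,c,'h')),(g(153,622),(c,-c,'h')),(g(138,95),(-c,-c,.042)),(g(660,98),(-c,c,.042)),
(H(312,165),(-.065,-.055,.042)),(H(588,163),(-.065,.055,.042))]
def run(pts):
  def f(v):
    cc,s=np.cos(v[2]),np.sin(v[2])
    X=np.array([[v[0]+cc*l[0]-s*l[1],v[1]+s*l[0]+cc*l[1],v[3] if l[2]=='h' else l[2]] for _,l in pts])
    return (proj(p,X,o)-np.array([q for q,_ in pts])).ravel()
  s=least_squares(f,[.555,-.194,-.06,.054],loss='soft_l1');print(s.x.round(4),f(s.x).round(1).tolist())
run(pts);run(pts[:6]);run(pts[:2]+pts[4:])
E
```

```text
[ 0.5529 -0.1968 -0.0783  0.057 ] [0.1, -1.1, -0.1, -0.6, 0.5, 1.0, -0.1, 0.3, 2.3, 1.2, -0.8, 1.4, 0.2, -2.0, -1.1, -0.4]
[ 0.5523 -0.1966 -0.0749  0.0576] [-0.2, -1.5, -0.3, -1.2, 0.5, 0.5, -0.3, 0.0, 2.3, 0.7, -0.8, 0.7]
[ 0.5532 -0.1963 -0.0713  0.0585] [-0.1, -0.3, -0.1, -0.1, 2.8, 1.7, -0.4, 1.5, 0.4, -1.3, -0.9, -0.5]
```

View pics/w3e.png

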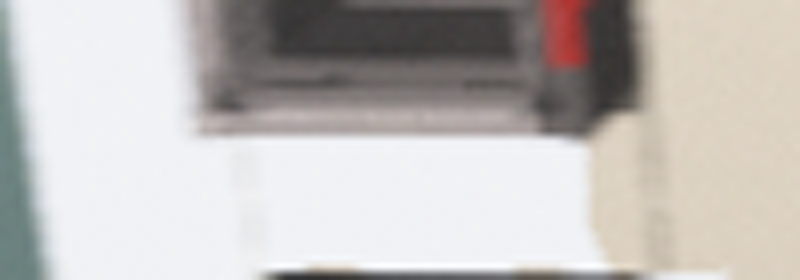

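```bash
python3 tgt.py .613 -.1965 .155 -.073;
```

```text
t 8.15 pos [ 0.5559 -0.0748  0.1932] yaw -0.0639 zaxis [ 0.001   0.0043 -1.    ]
shift [ -64.7  -118.01   37.76] spin 0.0091 F [ 0.17 -2.8  -1.48] q [-0.335  0.478  1.627  0.005  1.037 -1.845] gw 0.04441859972702725
```

Request:
play_rows(
  commands=[
    {"x": -13, "y": -23, "z": 7, "spin": 0},
    {"x": -13, "y": -23, "z": 7, "spin": 0},
    {"x": -13, "y": -23, "z": 7, "spin": 0},
    {"x": -13, "y": -23, "z": 7, "spin": 0},
    {"x": -13, "y": -23, "z": 7, "spin": 0.009},
    {"x": 0, "y": 0, "z": 0, "spin": 0},
    {"x": 0, "y": 0, "z": 0, "spin": 0},
    {"x": 0, "y": 0, "z": 0, "spin": 0},
  ],
)

```text
time: 8.95
position: [0.6116, -0.1978, 0.1496]
tool_rot: [0.034, 0.999, 0.005, -0.004]
ft_force: [0.4, 0.4, -1.5]
grip_width: 0.0446
```

```bash
python3 tgt.py .613 -.1965 .155 -.073;python3 look.py w4; python3 - <<'E'
from h import *
a=cv2.cvtColor(cv2.imread('pics/w4.png'),cv2.COLOR_BGR2RGB)
save(cv2.resize(a[70:270,220:420],(600,600),interpolation=cv2.INTER_CUBIC),'w4c.png')
E
```

```text
t 8.95 pos [ 0.6116 -0.1978  0.1496] yaw -0.0685 zaxis [-0.008   0.0096 -0.9999]
shift [-1.23  1.41 -5.35] spin 0.0045 F [ 0.43  0.37 -1.48] q [-0.489  0.639  1.443  0.005  1.071 -1.994] gw 0.04462170119527483
[ 0.61163612 -0.19776923  0.14964661] [ 0.03423819  0.99939405  0.0046839  -0.0041644 ] 8.95
```

View pics/w4.png

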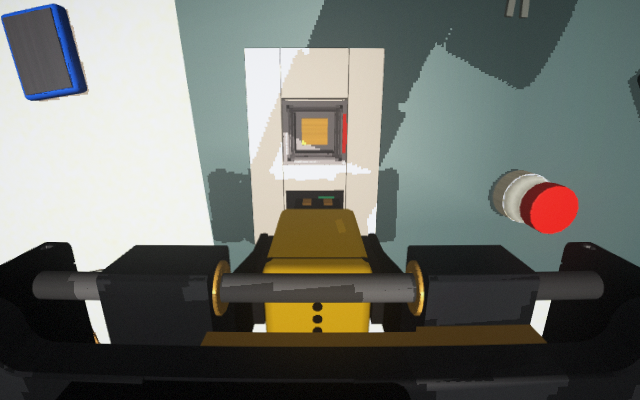

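View pics/w4c.png

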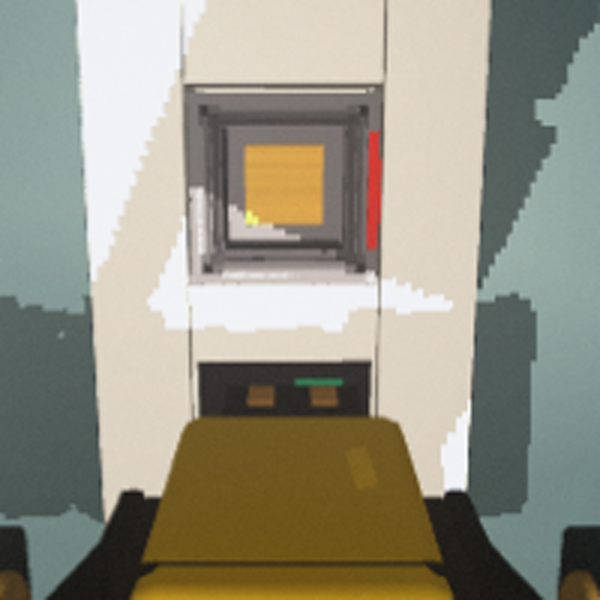

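```bash
python3 - <<'E'
from fitw import *
o,p=pickle.load(open('w4.pkl','rb'))
a=cv2.imread('pics/w4.png');cv2.imwrite('pics/w4d.png',np.vstack([cv2.resize(a[195:270,255:380],(800,480),interpolation=cv2.INTER_CUBIC)]))
g=lambda x,y:(220-.33+x/3,70-.33+y/3); c=.0245
pts=[(g(185,88),(-c,-c,'h')),(g(382,88),(-c,c,'h')),(g(378,281),(c,c,'h')),(g(190,281),(c,-c,'h'))]
hs=[((245,48.5),(-.065,-.055,.042)),((383.5,48.5),(-.065,.055,.042))]
def run(pts,h=None):
  def f(v):
    cc,s=np.cos(v[2]),np.sin(v[2])
    X=np.array([[v[0]+cc*l[0]-s*l[1],v[1]+s*l[0]+cc*l[1],v[3] if l[2]=='h' else l[2]] for _,l in pts])
    return (proj(p,X,o)-np.array([q for q,_ in pts])).ravel()
  s=least_squares(f,[.555,-.194,-.06,.054],loss='soft_l1');print(s.x.round(4),f(s.x).round(1).tolist())
run(pts);run(pts+hs);run(hs)
E
```

```text
[ 0.5528 -0.1962 -0.0697  0.0602] [0.2, -0.2, -0.1, -0.2, -0.3, 0.2, 0.3, 0.2]
[ 0.5533 -0.1962 -0.0702  0.059 ] [0.4, 0.5, -0.3, 0.6, -0.4, 0.6, 0.4, 0.6, -1.8, -2.4, 1.4, -2.1]
[ 0.555  -0.196  -0.0681  0.054 ] [-1.5, 0.0, 1.5, 0.0]
```

View pics/w4d.png

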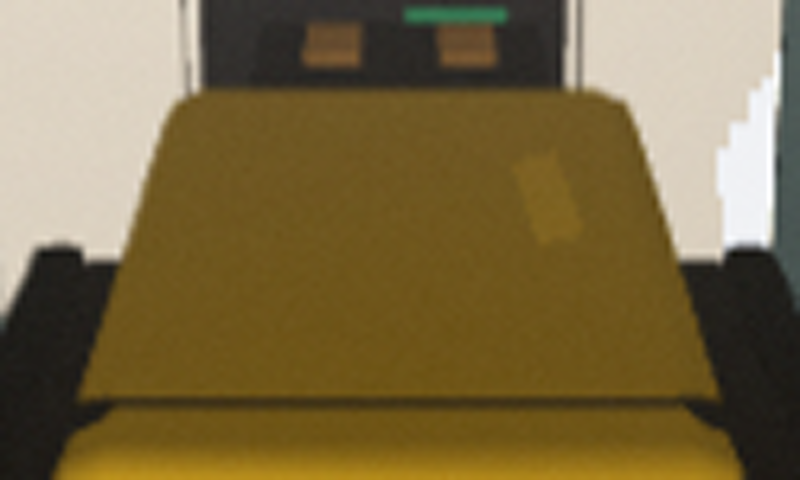

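```bash
cat > foot.py <<'E'
import sys
from h import *
from fitw import toolyaw
o=robot.get_obs();m=toolyaw(o)
fx,fy,w=.553,-.1962,-.070
off=np.array([-.0008,-.0008,.054])
foot=o['position']+m@off
u=np.array([-.025,0,-1.]);u/=np.linalg.norm(u)  # pack up in tool
pz=m@u
yaw=np.arctan2(m[1,1],m[0,1])-np.pi/2
d=m.T@(np.array([fx,fy,foot[2]])-foot)*1000
print('t',o['time'],'tcp',o['position'].round(4),'foot',foot.round(4),'packz',pz.round(4),'yaw',yaw.round(4))
print('shift',d.round(2),'spin',round(yaw-w,4),'F',o['ft_force'].round(2),'M',o['moment'].round(3),'gw',o['grip_width'].round(4))
E
python3 foot.py
```

```text
t 9.0 tcp [ 0.6114 -0.1974  0.1497] foot [ 0.6117 -0.1977  0.0957] packz [ 0.0334 -0.0117  0.9994] yaw -0.0684Traceback (most recent call last):
  File "foot.py", line 13, in <module>
    print('shift',d.round(2),'spin',round(yaw-w,4),'F',o['ft_force'].round(2),'M',o['moment'].round(3),'gw',o['grip_width'].round(4))
                                                                                                            ^^^^^^^^^^^^^^^^^^^^^
AttributeError: 'float' object has no attribute 'round'
```

```bash
sed -i "s/o\['grip_width'\].round(4)/round(float(o['grip_width']),4)/" foot.py; python3 foot.py
```

```text
t 9.0 tcp [ 0.6114 -0.1974  0.1497] foot [ 0.6117 -0.1977  0.0957] packz [ 0.0334 -0.0117  0.9994] yaw -0.0684
shift [58.65 -2.53  0.51] spin 0.0016 F [ 0.19 -0.05 -2.59] M [-0.008 -0.039 -0.01 ] gw 0.0447
```

Request:
play_rows(
  commands=[
    {"x": 25, "y": 0, "z": 0, "spin": 0},
    {"x": 25, "y": 0, "z": 0, "spin": 0},
    {"x": 8, "y": 0, "z": 0, "spin": 0},
    {"x": 0, "y": 0, "z": 0, "spin": 0},
    {"x": 0, "y": 0, "z": 0, "spin": 0},
  ],
)

```text
time: 9.5
position: [0.5529, -0.1894, 0.1517]
tool_rot: [0.031, 0.999, 0.005, -0.003]
ft_force: [-0.2, -1.3, -1.6]
grip_width: 0.0446
```

```bash
python3 foot.py
```

```text
t 9.5 tcp [ 0.5529 -0.1894  0.1517] foot [ 0.5534 -0.1897  0.0976] packz [ 0.0302 -0.0111  0.9995] yaw -0.0626
shift [-0.04 -6.49 -0.06] spin 0.0074 F [-0.19 -1.31 -1.63] M [-0.008 -0.074  0.032] gw 0.0446
```

Request:
play_rows(
  commands=[
    {"x": 0, "y": -6.5, "z": -20, "spin": 0.007},
    {"x": 0, "y": 0, "z": -20, "spin": 0},
    {"x": 0, "y": 0, "z": 0, "spin": 0},
    {"x": 0, "y": 0, "z": 12, "spin": 0},
    {"x": 0, "y": 0, "z": 12, "spin": 0},
    {"x": 0, "y": 0, "z": 12, "spin": 0},
    {"x": 0, "y": 0, "z": 12, "spin": 0},
    {"x": 0, "y": 0, "z": 0, "spin": 0},
  ],
)

```text
time: 10.3
position: [0.5555, -0.1946, 0.1365]
tool_rot: [0.033, 0.999, 0.006, -0.003]
ft_force: [-0.6, -0.2, -1.9]
grip_width: 0.0442
```

```bash
python3 foot.py
```

```text
t 10.3 tcp [ 0.5555 -0.1946  0.1365] foot [ 0.5559 -0.1948  0.0825] packz [ 0.0312 -0.013   0.9994] yaw -0.067
shift [ 2.79 -1.57  0.  ] spin 0.003 F [-0.59 -0.16 -1.93] M [ 0.038  0.014 -0.068] gw 0.0442
```

Request:
play_rows(
  commands=[
    {"x": 0, "y": 0, "z": 0, "spin": -0.15},
    {"x": 0, "y": 0, "z": 0, "spin": -0.15},
    {"x": 0, "y": 0, "z": 0, "spin": 0.05},
    {"x": 0, "y": 0, "z": 0, "spin": 0.05},
    {"x": 0, "y": 0, "z": 0, "spin": 0.05},
    {"x": 0, "y": 0, "z": 0, "spin": 0.05},
    {"x": 0, "y": 0, "z": 0, "spin": 0.05},
    {"x": 0, "y": 0, "z": 0, "spin": 0},
  ],
)

```text
time: 11.1
position: [0.5532, -0.1934, 0.1305]
tool_rot: [0.009, 1.0, 0.008, -0.007]
ft_force: [-0.8, 0.3, -1.5]
grip_width: 0.0445
```

```bash
python3 foot.py
```

```text
t 11.1 tcp [ 0.5532 -0.1934  0.1305] foot [ 0.5531 -0.1934  0.0765] packz [ 0.0397 -0.0167  0.9991] yaw -0.0179
shift [ 0.1  -2.85 -0.04] spin 0.0521 F [-0.82  0.27 -1.47] M [-0.03  -0.014 -0.026] gw 0.0445
```

Request:
play_rows(
  commands=[
    {"x": 0, "y": 0, "z": -2, "spin": -0.05},
    {"x": 0, "y": 0, "z": -2, "spin": -0.05},
    {"x": 0, "y": 0, "z": -2, "spin": -0.05},
    {"x": 0, "y": 0, "z": -2, "spin": -0.05},
    {"x": 0, "y": 0, "z": 0, "spin": 0},
  ],
)

```text
time: 11.6
position: [0.5527, -0.1934, 0.1371]
tool_rot: [-0.098, 0.995, 0.01, -0.008]
ft_force: [0.3, 0.4, -2.0]
grip_width: 0.0446
```

```bash
python3 foot.py
```

```text
t 11.6 tcp [ 0.5527 -0.1934  0.1371] foot [ 0.5527 -0.193   0.0831] packz [ 0.0414 -0.0126  0.9991] yaw 0.1953
shift [ 0.34 -3.15 -0.06] spin 0.2653 F [ 0.3   0.4  -1.95] M [0.063 0.015 0.004] gw 0.0446
```

Request:
play_rows(
  commands=[
    {"x": 0, "y": 0, "z": 0, "spin": 0.14},
    {"x": 0, "y": 0, "z": 0, "spin": 0.13},
    {"x": 0, "y": 0, "z": 0, "spin": 0},
  ],
)

```text
time: 11.9
position: [0.5524, -0.1932, 0.1364]
tool_rot: [0.042, 0.999, 0.009, -0.009]
ft_force: [0.2, 0.6, -1.6]
grip_width: 0.0445
```

```bash
python3 foot.py
```

```text
t 11.9 tcp [ 0.5524 -0.1932  0.1364] foot [ 0.5522 -0.1931  0.0824] packz [ 0.0426 -0.0201  0.9989] yaw -0.0849
shift [-1.05 -2.99 -0.07] spin -0.0149 F [ 0.18  0.57 -1.6 ] M [-0.042 -0.034 -0.005] gw 0.0445
```

Request:
play_rows(
  commands=[
    {"x": 0, "y": 30, "z": 0, "spin": 0},
    {"x": 0, "y": 30, "z": 0, "spin": 0},
    {"x": 0, "y": 30, "z": 0, "spin": 0},
    {"x": 0, "y": 0, "z": 0, "spin": 0},
  ],
)

```text
time: 12.3
position: [0.5603, -0.1027, 0.137]
tool_rot: [0.039, 0.999, 0.008, -0.009]
ft_force: [-0.3, -0.4, -2.0]
grip_width: 0.0443
```

```bash
python3 foot.py
```

```text
t 12.3 tcp [ 0.5603 -0.1027  0.137 ] foot [ 0.5601 -0.1026  0.083 ] packz [ 0.0422 -0.0195  0.9989] yaw -0.0776
shift [ -0.17 -93.88  -1.52] spin -0.0076 F [-0.29 -0.41 -1.98] M [-0.062  0.018 -0.015] gw 0.0443
```

Request:
play_rows(
  commands=[
    {"x": 0, "y": 0, "z": -45, "spin": 0},
    {"x": 0, "y": 0, "z": 0, "spin": 0},
    {"x": 0, "y": 0, "z": 0, "spin": 0},
  ],
)

```text
time: 12.6
position: [0.5605, -0.1029, 0.1815]
tool_rot: [0.034, 0.999, 0.008, -0.011]
ft_force: [-1.1, 0.1, -2.0]
grip_width: 0.0444
```

```bash
python3 foot.py
```

```text
t 12.6 tcp [ 0.5605 -0.1029  0.1815] foot [ 0.5601 -0.1028  0.1275] packz [ 0.0455 -0.0194  0.9988] yaw -0.0686
shift [  0.76 -93.61  -1.51] spin 0.0014 F [-1.05  0.11 -1.96] M [-0.009  0.004 -0.003] gw 0.0444
```

Request:
play_rows(
  commands=[
    {"x": 0, "y": 0, "z": 6, "spin": 0},
    {"x": 0, "y": 0, "z": 6, "spin": 0},
    {"x": 0, "y": 0, "z": 6, "spin": 0},
    {"x": 0, "y": 0, "z": 6, "spin": 0},
    {"x": 0, "y": 0, "z": 6, "spin": 0},
    {"x": 0, "y": 0, "z": 6, "spin": 0},
    {"x": 0, "y": 0, "z": 6, "spin": 0},
    {"x": 0, "y": 0, "z": 0, "spin": 0},
  ],
)

```text
time: 13.4
position: [0.5569, -0.103, 0.1316]
tool_rot: [0.034, 0.999, 0.01, -0.014]
ft_force: [-0.3, -0.4, -1.7]
grip_width: 0.0446
```

```bash
python3 foot.py
```

```text
t 13.4 tcp [ 0.5569 -0.103   0.1316] foot [ 0.5562 -0.1028  0.0776] packz [ 0.0525 -0.0218  0.9984] yaw -0.0685
shift [ -3.18 -93.4   -1.79] spin 0.0015 F [-0.29 -0.37 -1.66] M [ 0.008 -0.043  0.044] gw 0.0446
```

Request:
play_rows(
  commands=[
    {"x": 0, "y": 0, "z": -6, "spin": 0},
    {"x": 0, "y": 0, "z": -6, "spin": 0},
    {"x": 0, "y": 0, "z": -6, "spin": 0},
    {"x": 0, "y": 0, "z": -6, "spin": 0},
    {"x": 0, "y": 0, "z": -6, "spin": 0},
    {"x": 0, "y": 0, "z": -6, "spin": 0},
    {"x": 0, "y": 0, "z": -6, "spin": 0},
    {"x": 0, "y": 0, "z": 0, "spin": 0},
  ],
)

```text
time: 14.2
position: [0.5597, -0.1043, 0.1798]
tool_rot: [0.034, 0.999, 0.009, -0.011]
ft_force: [-0.0, 0.2, -1.9]
grip_width: 0.0444
```

```bash
python3 foot.py; python3 tgt.py 0 0 0 0
```

```text
t 14.2 tcp [ 0.5597 -0.1043  0.1798] foot [ 0.5593 -0.1042  0.1258] packz [ 0.0473 -0.0197  0.9987] yaw -0.068
shift [ 5.000e-02 -9.217e+01 -1.520e+00] spin 0.002 F [-0.03  0.17 -1.89] M [-0.034 -0.019  0.038] gw 0.0444
t 14.2 pos [ 0.5597 -0.1043  0.1798] yaw -0.068 zaxis [-0.0224  0.018  -0.9996]
shift [561.12  63.12 194.14] spin -0.068 F [-0.03  0.17 -1.89] q [-0.385  0.516  1.599  0.01   1.054 -1.893] gw 0.044371007990134124
```

Request:
play_rows(
  commands=[
    {"x": 0, "y": 0, "z": 45, "spin": 0},
    {"x": 0, "y": 0, "z": 0, "spin": 0},
    {"x": 0, "y": 0, "z": -6, "spin": 0},
    {"x": 0, "y": 0, "z": -6, "spin": 0},
    {"x": 0, "y": 0, "z": -6, "spin": 0},
    {"x": 0, "y": 0, "z": -6, "spin": 0},
    {"x": 0, "y": 0, "z": -6, "spin": 0},
    {"x": 0, "y": 0, "z": -6, "spin": 0},
  ],
)

```text
time: 15.0
position: [0.5629, -0.1055, 0.1797]
tool_rot: [0.034, 0.999, 0.007, -0.006]
ft_force: [-0.2, 0.0, -2.5]
grip_width: 0.0442
```

```bash
python3 foot.py; python3 tgt.py 0 0 0 0
```

```text
t 15.0 tcp [ 0.5629 -0.1055  0.1797] foot [ 0.563  -0.1056  0.1257] packz [ 0.0374 -0.0156  0.9992] yaw -0.0676
shift [  3.87 -91.02  -1.14] spin 0.0024 F [-0.16  0.04 -2.51] M [-0.031  0.027 -0.021] gw 0.0442
t 15.0 pos [ 0.5629 -0.1055  0.1797] yaw -0.0676 zaxis [-0.0125  0.0139 -0.9998]
shift [566.3   64.91 188.2 ] spin -0.0676 F [-0.16  0.04 -2.51] q [-0.385  0.517  1.598  0.01   1.044 -1.893] gw 0.04424584230124533
```

Request:
play_rows(
  commands=[
    {"x": 0, "y": 0, "z": 45, "spin": 0},
    {"x": 0, "y": 0, "z": 0, "spin": 0},
    {"x": 0, "y": 0, "z": -6, "spin": 0},
    {"x": 0, "y": 0, "z": -6, "spin": 0},
    {"x": 0, "y": 0, "z": -6, "spin": 0},
    {"x": 0, "y": 0, "z": -6, "spin": 0},
    {"x": 0, "y": 0, "z": -6, "spin": 0},
    {"x": 0, "y": 0, "z": -6, "spin": 0},
  ],
)

```text
time: 15.8
position: [0.5677, -0.1072, 0.1833]
tool_rot: [0.034, 0.999, 0.004, 0.001]
ft_force: [-0.3, -0.1, -2.2]
grip_width: 0.0445
```

```bash
python3 foot.py; python3 tgt.py 0 0 0 0
```

```text
t 15.8 tcp [ 0.5677 -0.1072  0.1833] foot [ 0.5686 -0.1077  0.1293] packz [ 0.0222 -0.0094  0.9997] yaw -0.0671
shift [  9.58 -89.37  -0.73] spin 0.0029 F [-0.31 -0.08 -2.22] M [ 0.047 -0.02   0.061] gw 0.0445
t 15.8 pos [ 0.5677 -0.1072  0.1833] yaw -0.0671 zaxis [ 0.0027  0.0077 -1.    ]
shift [573.98  67.48 182.59] spin -0.0671 F [-0.31 -0.08 -2.22] q [-0.384  0.512  1.595  0.01   1.035 -1.893] gw 0.04448341373607784
```

Request:
play_rows(
  commands=[
    {"x": 0, "y": 0, "z": 45, "spin": 0},
    {"x": 0, "y": 0, "z": 0, "spin": 0},
    {"x": 0, "y": 0, "z": -6, "spin": 0},
    {"x": 0, "y": 0, "z": -6, "spin": 0},
    {"x": 0, "y": 0, "z": -6, "spin": 0},
    {"x": 0, "y": 0, "z": -6, "spin": 0},
    {"x": 0, "y": 0, "z": -6, "spin": 0},
    {"x": 0, "y": 0, "z": -6, "spin": 0},
  ],
)

```text
time: 16.6
position: [0.5722, -0.1089, 0.1867]
tool_rot: [0.033, 0.999, 0.001, 0.009]
ft_force: [0.3, -0.0, -1.8]
grip_width: 0.0442
```

```bash
python3 foot.py; python3 tgt.py 0 0 0 0
```

```text
t 16.6 tcp [ 0.5722 -0.1089  0.1867] foot [ 0.5739 -0.1096  0.1327] packz [ 0.0077 -0.0034  1.    ] yaw -0.0667
shift [ 15.05 -87.76  -0.51] spin 0.0033 F [ 0.29 -0.04 -1.85] M [0.075 0.011 0.006] gw 0.0442
t 16.6 pos [ 0.5722 -0.1089  0.1867] yaw -0.0667 zaxis [ 0.0173  0.0018 -0.9998]
shift [581.29  69.97 176.98] spin -0.0667 F [ 0.29 -0.04 -1.85] q [-0.384  0.508  1.591  0.009  1.027 -1.893] gw 0.044228616653722685
```

Request:
play_rows(
  commands=[
    {"x": 5, "y": -29, "z": 0, "spin": 0},
    {"x": 5, "y": -29, "z": 0, "spin": 0},
    {"x": 5, "y": -29, "z": 0, "spin": 0},
    {"x": 0, "y": 0, "z": 0, "spin": 0},
    {"x": 0, "y": 0, "z": 40, "spin": 0.003},
    {"x": 0, "y": 0, "z": 0, "spin": 0},
    {"x": 0, "y": 0, "z": 0, "spin": 0},
  ],
)

```text
time: 17.3
position: [0.5554, -0.1981, 0.1533]
tool_rot: [0.034, 0.999, -0.001, 0.014]
ft_force: [0.2, 0.4, -0.8]
grip_width: 0.0443
```

```bash
python3 foot.py; python3 look.py w5
```

```text
t 17.3 tcp [ 0.5554 -0.1981  0.1533] foot [ 0.5576 -0.1991  0.0993] packz [-0.0031  0.0014  1.    ] yaw -0.0681
shift [ 4.8   2.55 -0.14] spin 0.0019 F [ 0.17  0.35 -0.77] M [ 0.014 -0.001 -0.041] gw 0.0443
[ 0.55535637 -0.19805074  0.15327542] [ 0.03404119  0.99932089 -0.00105273  0.01406572] 17.3
```

View pics/w5.png

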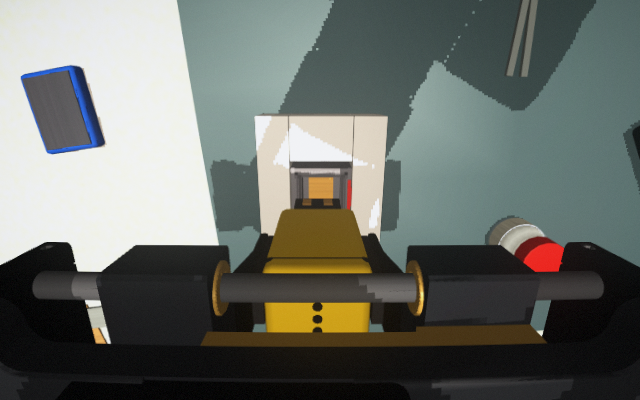

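Request:
play_rows(
  commands=[
    {"x": 4.8, "y": 2.5, "z": 0, "spin": 0.002},
    {"x": 0, "y": 0, "z": 0, "spin": 0},
    {"x": 0, "y": 0, "z": 20, "spin": 0},
    {"x": 0, "y": 0, "z": 0, "spin": 0},
    {"x": 0, "y": 0, "z": 0, "spin": 0},
  ],
)

```text
time: 17.85
position: [0.553, -0.1938, 0.1388]
tool_rot: [0.033, 0.999, -0.003, 0.017]
ft_force: [1.2, -0.5, -1.1]
grip_width: 0.0444
```

```bash
python3 foot.py; python3 - <<'E'
from h import *
a=cams.camera('scene')['img'];b=cams.camera('side')['img'];w=cams.camera('wrist')['img']
def c(i,x,y,w=100,h=100,s=(400,400)): return cv2.resize(i[y:y+h,x:x+w],s,interpolation=cv2.INTER_CUBIC)
save(np.hstack([c(a,190,150),c(b,320,200)]),'s6.png');save(c(w,250,110,140,140,(600,600)),'w6.png')
E
```

```text
t 17.85 tcp [ 0.553  -0.1938  0.1388] foot [ 0.5556 -0.195   0.0848] packz [-0.0096  0.0048  0.9999] yaw -0.067
shift [ 2.53 -1.42 -0.08] spin 0.003 F [ 1.23 -0.49 -1.08] M [0.045 0.052 0.03 ] gw 0.0444
```

View pics/s6.png

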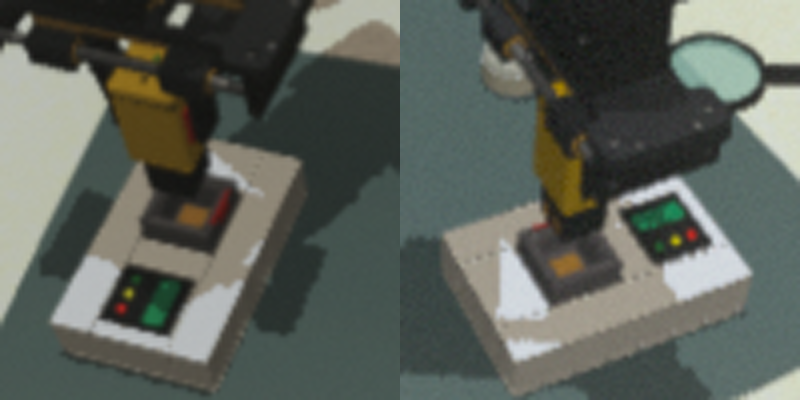

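View pics/w6.png

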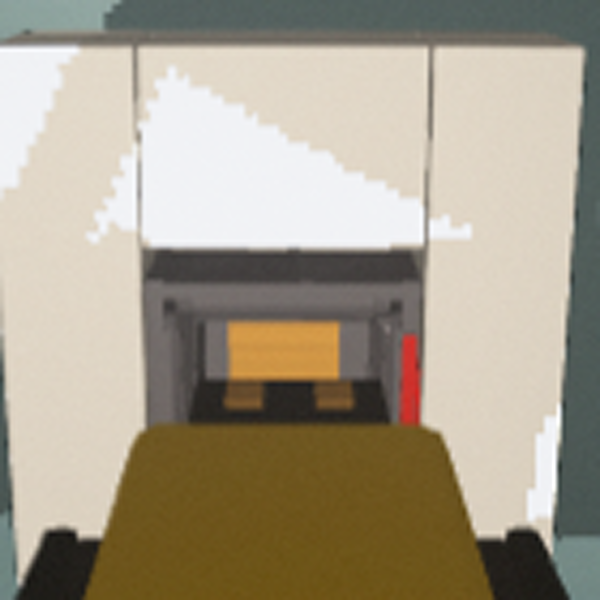

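Request:
play_rows(
  commands=[
    {"x": 2.5, "y": -1.2, "z": 3, "spin": 0.003},
    {"x": 0, "y": 0, "z": 4, "spin": 0},
    {"x": 0.1, "y": 0, "z": 4, "spin": 0},
    {"x": 0.1, "y": 0, "z": 4, "spin": 0},
    {"x": 0, "y": 0, "z": 0, "spin": 0},
  ],
)

```text
time: 18.5
position: [0.5506, -0.1954, 0.1233]
tool_rot: [0.035, 0.999, -0.003, 0.018]
ft_force: [-0.6, 0.2, -1.9]
grip_width: 0.0447
```

```bash
python3 foot.py
```

```text
t 18.5 tcp [ 0.5506 -0.1954  0.1233] foot [ 0.5533 -0.1966  0.0694] packz [-0.0105  0.0054  0.9999] yaw -0.0708
shift [ 0.28  0.41 -0.01] spin -0.0008 F [-0.61  0.17 -1.91] M [ 0.021  0.036 -0.011] gw 0.0447
```

Request:
play_rows(
  commands=[
    {"x": 0.3, "y": 0, "z": 3, "spin": 0},
    {"x": 0.1, "y": 0, "z": 3, "spin": 0},
    {"x": 0.1, "y": 0, "z": 3, "spin": 0},
  ],
)

```text
time: 18.8
position: [0.5507, -0.1956, 0.1137]
tool_rot: [0.035, 0.999, -0.003, 0.018]
ft_force: [0.5, -0.5, -2.1]
grip_width: 0.0446
```

```bash
python3 foot.py
```

```text
t 18.8 tcp [ 0.5507 -0.1956  0.1137] foot [ 0.5534 -0.1969  0.0598] packz [-0.011   0.0056  0.9999] yaw -0.0709
shift [ 0.46  0.64 -0.02] spin -0.0009 F [ 0.53 -0.48 -2.11] M [ 0.027  0.031 -0.076] gw 0.0446
```

Request:
play_rows(
  commands=[
    {"x": 0.4, "y": 0.3, "z": 2, "spin": 0},
    {"x": 0.1, "y": 0, "z": 2, "spin": 0},
    {"x": 0.1, "y": 0, "z": 2, "spin": 0},
  ],
)

```text
time: 19.1
position: [0.5509, -0.1954, 0.1077]
tool_rot: [0.035, 0.999, -0.003, 0.019]
ft_force: [-0.8, 1.2, 11.7]
grip_width: 0.0446
```

```bash
python3 foot.py
```

```text
t 19.1 tcp [ 0.5509 -0.1954  0.1077] foot [ 0.5536 -0.1967  0.0538] packz [-0.012   0.0058  0.9999] yaw -0.071
shift [ 0.66  0.46 -0.03] spin -0.001 F [-0.76  1.2  11.7 ] M [ 0.322  0.317 -0.024] gw 0.0446
```

Request:
play_rows(
  commands=[
    {"x": 0, "y": 0, "z": -2.5, "spin": 0},
    {"x": -1.2, "y": -1.2, "z": 0, "spin": 0},
    {"x": 0, "y": 0, "z": 0, "spin": 0},
  ],
)

```text
time: 19.4
position: [0.5522, -0.1969, 0.1105]
tool_rot: [0.035, 0.999, -0.003, 0.019]
ft_force: [-0.4, 0.3, -1.7]
grip_width: 0.0446
```

```bash
python3 foot.py
```

```text
t 19.4 tcp [ 0.5522 -0.1969  0.1105] foot [ 0.555  -0.1982  0.0566] packz [-0.0124  0.0063  0.9999] yaw -0.0707
shift [ 2.09  1.85 -0.09] spin -0.0007 F [-0.41  0.32 -1.7 ] M [-0.012  0.033 -0.019] gw 0.0446
```

Request:
play_rows(
  commands=[
    {"x": 0.1, "y": 0, "z": 1.5, "spin": 0},
    {"x": 0.1, "y": 0, "z": 1.5, "spin": 0},
  ],
)

```text
time: 19.6
position: [0.5522, -0.1968, 0.1078]
tool_rot: [0.035, 0.999, -0.003, 0.019]
ft_force: [-1.8, 2.0, 9.7]
grip_width: 0.0444
```

```bash
python3 foot.py
```

```text
t 19.6 tcp [ 0.5522 -0.1968  0.1078] foot [ 0.555  -0.198   0.0539] packz [-0.0127  0.006   0.9999] yaw -0.0711
shift [ 2.11  1.7  -0.09] spin -0.0011 F [-1.79  1.98  9.68] M [ 0.34   0.315 -0.068] gw 0.0444
```

Request:
play_rows(
  commands=[
    {"x": 0, "y": 0, "z": -2.5, "spin": 0},
    {"x": 2.5, "y": 2.4, "z": 0, "spin": 0},
    {"x": 0, "y": 0, "z": 0, "spin": 0},
  ],
)

```text
time: 19.9
position: [0.5498, -0.1942, 0.1101]
tool_rot: [0.035, 0.999, -0.003, 0.019]
ft_force: [0.3, -0.2, -1.6]
grip_width: 0.0444
```

```bash
python3 foot.py
```

```text
t 19.9 tcp [ 0.5498 -0.1942  0.1101] foot [ 0.5526 -0.1955  0.0561] packz [-0.0131  0.0064  0.9999] yaw -0.071
shift [-0.48 -0.63  0.02] spin -0.001 F [ 0.31 -0.22 -1.59] M [-0.007 -0.001 -0.056] gw 0.0444
```

Request:
play_rows(
  commands=[
    {"x": 0.1, "y": 0, "z": 1.5, "spin": 0},
    {"x": 0.1, "y": 0, "z": 1.5, "spin": 0},
  ],
)

```text
time: 20.1
position: [0.5507, -0.1946, 0.1079]
tool_rot: [0.036, 0.999, -0.004, 0.02]
ft_force: [-0.9, 0.7, 7.9]
grip_width: 0.0445
```

```bash
python3 foot.py
```

```text
t 20.1 tcp [ 0.5507 -0.1946  0.1079] foot [ 0.5537 -0.1959  0.054 ] packz [-0.0157  0.0075  0.9998] yaw -0.0712
shift [ 0.66 -0.3  -0.03] spin -0.0012 F [-0.9   0.68  7.89] M [ 0.296  0.262 -0.043] gw 0.0445
```

```bash
python3 - <<'E'
from h import *
import pickle
o=robot.get_obs()
A=cams.camera('scene');B=cams.camera('side');W=cams.camera('wrist')
pickle.dump((o,A,B,W),open('c7.pkl','wb'))
a,b,w=A['img'],B['img'],W['img']
def c(i,x,y,w=50,h=50,s=(400,400)): return cv2.resize(i[y:y+h,x:x+w],s,interpolation=cv2.INTER_CUBIC)
save(np.hstack([c(a,213,175),c(b,340,235)]),'s7.png');save(c(w,260,130,120,90,(800,600)),'w7.png')
E
```

```text
(no output)
```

View pics/s7.png

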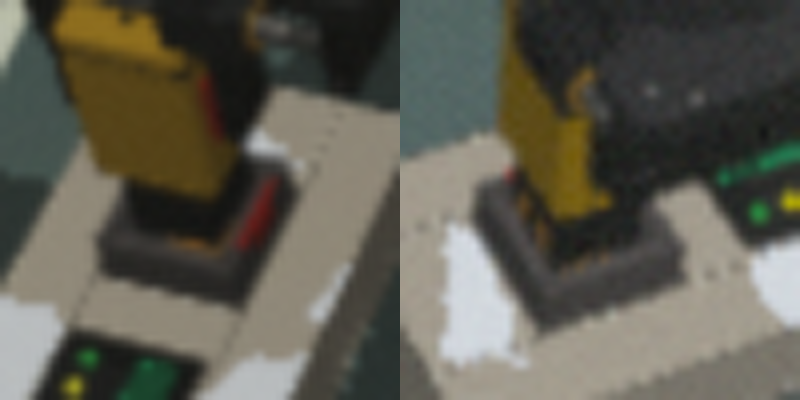

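View pics/w7.png

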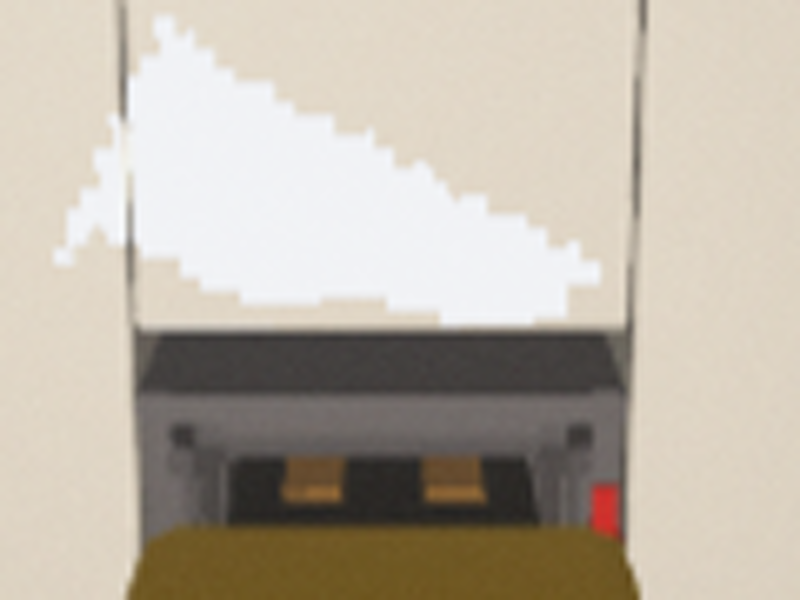

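Request:
play_rows(
  commands=[
    {"x": 0, "y": 0, "z": -2.5, "spin": 0},
    {"x": -2.4, "y": 0, "z": 0, "spin": 0},
    {"x": 0, "y": 0, "z": 0, "spin": 0},
  ],
)

```text
time: 20.55
position: [0.5517, -0.1942, 0.1096]
tool_rot: [0.035, 0.999, -0.003, 0.019]
ft_force: [-0.4, 0.1, -2.2]
grip_width: 0.0446
```

```bash
python3 foot.py
```

```text
t 20.55 tcp [ 0.5517 -0.1942  0.1096] foot [ 0.5545 -0.1955  0.0557] packz [-0.0124  0.0062  0.9999] yaw -0.0708
shift [ 1.45 -0.79 -0.05] spin -0.0008 F [-0.37  0.08 -2.17] M [ 0.061  0.024 -0.042] gw 0.0446
```

Request:
play_rows(
  commands=[
    {"x": 0.1, "y": 0, "z": 1.5, "spin": 0},
    {"x": 0.1, "y": 0, "z": 1.5, "spin": 0},
  ],
)

```text
time: 20.75
position: [0.5514, -0.1941, 0.1059]
tool_rot: [0.035, 0.999, -0.003, 0.018]
ft_force: [1.1, -0.1, -1.3]
grip_width: 0.0443
```

```bash
python3 foot.py
```

```text
t 20.75 tcp [ 0.5514 -0.1941  0.1059] foot [ 0.5541 -0.1954  0.052 ] packz [-0.0115  0.0058  0.9999] yaw -0.0708
shift [ 1.02 -0.9  -0.03] spin -0.0008 F [ 1.06 -0.06 -1.29] M [-0.044 -0.132  0.04 ] gw 0.0443
```

Request:
play_rows(
  commands=[
    {"x": -0.3, "y": 0, "z": 1.5, "spin": 0},
    {"x": 0, "y": 0, "z": 1.5, "spin": 0},
  ],
)

```text
time: 20.95
position: [0.5515, -0.194, 0.1022]
tool_rot: [0.035, 0.999, -0.003, 0.018]
ft_force: [0.7, -0.4, -2.7]
grip_width: 0.0447
```

```bash
python3 foot.py
```

```text
t 20.95 tcp [ 0.5515 -0.194   0.1022] foot [ 0.5542 -0.1953  0.0482] packz [-0.0107  0.0053  0.9999] yaw -0.0708
shift [ 1.09 -1.03 -0.03] spin -0.0008 F [ 0.75 -0.4  -2.72] M [-0.01  -0.015  0.024] gw 0.0447
```

Request:
play_rows(
  commands=[
    {"x": 0, "y": 0, "z": 2, "spin": 0},
    {"x": 0.05, "y": 0, "z": 2, "spin": 0},
    {"x": 0.05, "y": 0, "z": 2, "spin": 0},
  ],
)

```text
time: 21.25
position: [0.5516, -0.1941, 0.0955]
tool_rot: [0.035, 0.999, -0.003, 0.018]
ft_force: [-0.1, 0.0, -2.3]
grip_width: 0.0442
```

```bash
python3 foot.py
```

```text
t 21.25 tcp [ 0.5516 -0.1941  0.0955] foot [ 0.5542 -0.1953  0.0415] packz [-0.0104  0.0052  0.9999] yaw -0.0708
shift [ 1.13 -0.98 -0.04] spin -0.0008 F [-0.15  0.03 -2.26] M [0.042 0.014 0.016] gw 0.0442
```

Request:
play_rows(
  commands=[
    {"x": 0.05, "y": 0, "z": 2, "spin": 0},
    {"x": 0.05, "y": 0, "z": 2, "spin": 0},
    {"x": 0.05, "y": 0, "z": 2, "spin": 0},
  ],
)

```text
time: 21.55
position: [0.5516, -0.1941, 0.0889]
tool_rot: [0.035, 0.999, -0.003, 0.018]
ft_force: [-0.3, 0.6, -2.0]
grip_width: 0.0448
```

```bash
python3 foot.py
```

```text
t 21.55 tcp [ 0.5516 -0.1941  0.0889] foot [ 0.5542 -0.1953  0.0349] packz [-0.0103  0.0052  0.9999] yaw -0.0707
shift [ 1.17 -0.98 -0.04] spin -0.0007 F [-0.3   0.55 -2.03] M [ 0.027 -0.01  -0.021] gw 0.0448
```

Request:
play_rows(
  commands=[
    {"x": 0, "y": 0, "z": 1.5, "spin": 0},
    {"x": 0.05, "y": 0, "z": 1.5, "spin": 0},
    {"x": 0.05, "y": 0, "z": 1, "spin": 0},
  ],
  newtons=35,
)

```text
time: 21.85
position: [0.5517, -0.1941, 0.0858]
tool_rot: [0.035, 0.999, -0.003, 0.018]
ft_force: [-1.1, 0.7, 4.1]
grip_width: 0.0437
```

```bash
python3 foot.py
```

```text
t 21.85 tcp [ 0.5517 -0.1941  0.0858] foot [ 0.5543 -0.1954  0.0319] packz [-0.0105  0.0053  0.9999] yaw -0.0707
shift [ 1.27 -0.93 -0.04] spin -0.0007 F [-1.13  0.73  4.12] M [ 0.175  0.261 -0.014] gw 0.0437
```

Request:
play_rows(
  commands=[
    {"x": 0.05, "y": 0, "z": 1.5, "spin": 0},
    {"x": 0.05, "y": 0, "z": 1.5, "spin": 0},
  ],
)

```text
time: 22.05
position: [0.5517, -0.1941, 0.0835]
tool_rot: [0.035, 0.999, -0.003, 0.018]
ft_force: [-0.9, 0.4, 4.0]
grip_width: 0.0441
```

```bash
python3 foot.py
```

```text
t 22.05 tcp [ 0.5517 -0.1941  0.0835] foot [ 0.5544 -0.1954  0.0296] packz [-0.0109  0.0056  0.9999] yaw -0.0705
shift [ 1.32 -0.93 -0.04] spin -0.0005 F [-0.87  0.41  3.95] M [ 0.202  0.336 -0.001] gw 0.0441
```

Request:
play_rows(
  commands=[
    {"x": 0.05, "y": 0, "z": 1.5, "spin": 0},
    {"x": 0.05, "y": 0, "z": 1.5, "spin": 0},
  ],
)

```text
time: 22.25
position: [0.5518, -0.1942, 0.0821]
tool_rot: [0.035, 0.999, -0.003, 0.018]
ft_force: [-4.1, 1.9, 21.7]
grip_width: 0.0441
```

```bash
python3 foot.py
```

```text
t 22.25 tcp [ 0.5518 -0.1942  0.0821] foot [ 0.5545 -0.1955  0.0281] packz [-0.0112  0.0059  0.9999] yaw -0.0704
shift [ 1.49 -0.83 -0.05] spin -0.0004 F [-4.1   1.91 21.69] M [0.614 1.01  0.091] gw 0.0441
```

Request:
play_rows(
  commands=[
    {"x": 0, "y": 0, "z": 0, "spin": 0},
  ],
)

```text
time: 22.35
position: [0.5517, -0.1941, 0.0827]
tool_rot: [0.035, 0.999, -0.003, 0.018]
ft_force: [-2.1, 0.6, 3.8]
grip_width: 0.0443
```

```bash
python3 foot.py;  python3 - <<'E'
from h import *
import pickle
o=robot.get_obs()
A=cams.camera('scene');B=cams.camera('side');W=cams.camera('wrist')
pickle.dump((o,A,B,W),open('c8.pkl','wb'))
a,b,w=A['img'],B['img'],W['img']
def c(i,x,y,w=50,h=50,s=(400,400)): return cv2.resize(i[y:y+h,x:x+w],s,interpolation=cv2.INTER_CUBIC)
save(np.hstack([c(a,213,175),c(b,340,235)]),'s8.png');save(c(w,260,130,120,90,(800,600)),'w8.png')
E
python3 foot.py
```

```text
t 22.35 tcp [ 0.5517 -0.1941  0.0827] foot [ 0.5544 -0.1954  0.0287] packz [-0.0111  0.0058  0.9999] yaw -0.0703
shift [ 1.34 -0.93 -0.04] spin -0.0003 F [-2.08  0.62  3.82] M [0.259 0.391 0.008] gw 0.0443
t 22.5 tcp [ 0.5517 -0.1941  0.0823] foot [ 0.5544 -0.1954  0.0284] packz [-0.0111  0.0058  0.9999] yaw -0.0704
shift [ 1.33 -0.93 -0.04] spin -0.0004 F [-1.66  0.96  5.52] M [ 0.207  0.343 -0.023] gw 0.0438
```

View pics/s8.png

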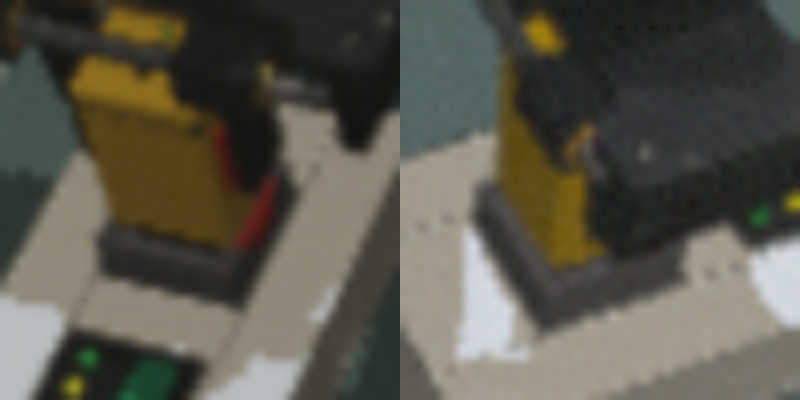

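View pics/w8.png

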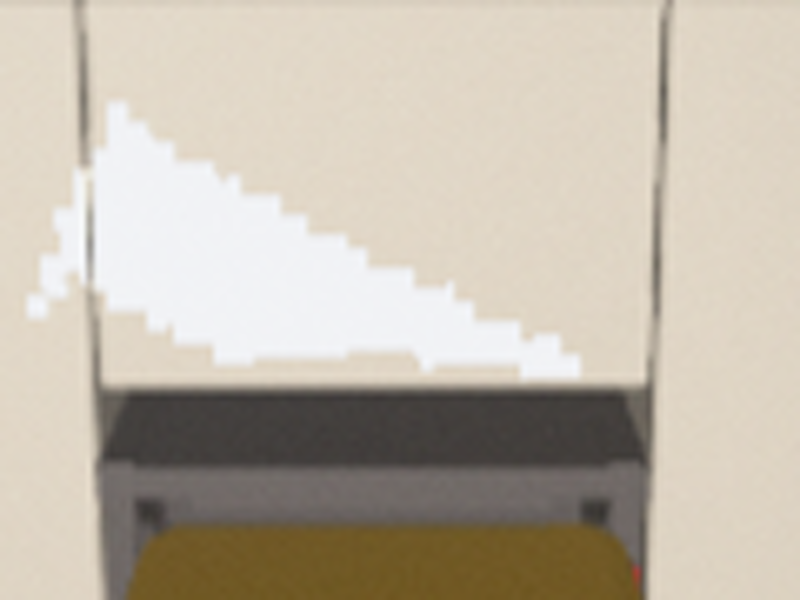

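Request:
play_rows(
  commands=[
    {"x": 0, "y": 0, "z": 0.8, "spin": 0},
  ],
)

```text
time: 22.6
position: [0.5518, -0.1942, 0.0822]
tool_rot: [0.035, 0.999, -0.003, 0.018]
ft_force: [-2.8, 1.4, 12.0]
grip_width: 0.0441
```

```bash
python3 foot.py
```

```text
t 22.6 tcp [ 0.5518 -0.1942  0.0822] foot [ 0.5545 -0.1954  0.0282] packz [-0.0112  0.0059  0.9999] yaw -0.0703
shift [ 1.4  -0.88 -0.05] spin -0.0003 F [-2.77  1.44 12.04] M [ 0.338  0.705 -0.051] gw 0.0441
```

Request:
play_rows(
  commands=[
    {"x": 0, "y": 0, "z": 0.8, "spin": 0},
    {"x": 0, "y": 0, "z": 0.8, "spin": 0},
    {"x": 0, "y": 0, "z": 0.8, "spin": 0},
  ],
  grip=0.55,
)

```text
time: 22.9
position: [0.5525, -0.1928, 0.0817]
tool_rot: [0.036, 0.999, -0.002, 0.019]
ft_force: [-2.9, 1.3, 10.6]
grip_width: 0.0481
```

```bash
python3 foot.py
```

```text
t 22.9 tcp [ 0.5525 -0.1928  0.0817] foot [ 0.5553 -0.1939  0.0278] packz [-0.013   0.0036  0.9999] yaw -0.0715
shift [ 2.14 -2.46 -0.07] spin -0.0015 F [-2.88  1.31 10.63] M [0.237 0.574 0.024] gw 0.0481
```

Held down with the button part-way out; now open fully.

Request:
play_rows(
  commands=[
    {"x": 0, "y": 0, "z": 0, "spin": 0},
    {"x": 0, "y": 0, "z": 0, "spin": 0},
    {"x": 0, "y": 0, "z": 0, "spin": 0},
    {"x": 0, "y": 0, "z": 0, "spin": 0},
    {"x": 0, "y": 0, "z": 0, "spin": 0},
    {"x": 0, "y": 0, "z": 0, "spin": 0},
  ],
  grip=1,
)

```text
time: 23.5
position: [0.5531, -0.1925, 0.0801]
tool_rot: [0.036, 0.999, -0.002, 0.02]
ft_force: [-0.1, 0.1, -0.1]
grip_width: 0.0845
```

```bash
python3 foot.py; python3 - <<'E'
from h import *
A=cams.camera('scene');B=cams.camera('side')
def c(i,x,y,w=50,h=50,s=(400,400)): return cv2.resize(i[y:y+h,x:x+w],s,interpolation=cv2.INTER_CUBIC)
save(np.hstack([c(A['img'],213,175),c(B['img'],340,235)]),'s9.png')
E
```

```text
t 23.5 tcp [ 0.5531 -0.1925  0.0801] foot [ 0.556  -0.1936  0.0262] packz [-0.014   0.003   0.9999] yaw -0.0722
shift [ 2.79 -2.84 -0.1 ] spin -0.0022 F [-0.1   0.09 -0.11] M [0.    0.021 0.04 ] gw 0.0845
```

View pics/s9.png

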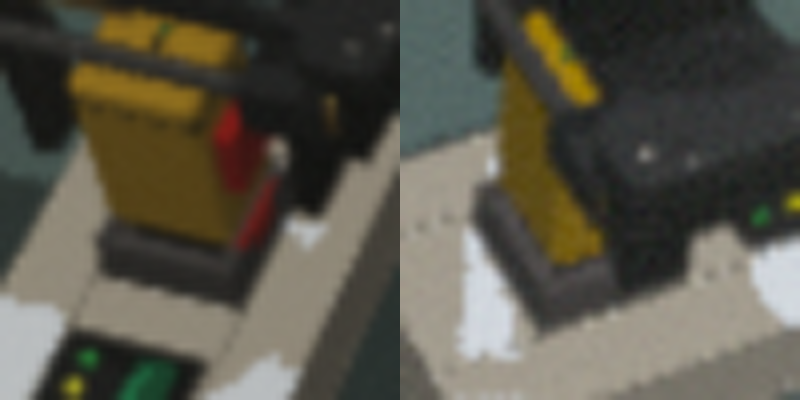

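Request:
play_rows(
  commands=[
    {"x": -0.5, "y": 0, "z": -10, "spin": 0},
    {"x": -0.5, "y": 0, "z": -15, "spin": 0},
    {"x": -0.8, "y": 0, "z": -20, "spin": 0},
    {"x": -1, "y": 0, "z": -30, "spin": 0},
    {"x": -1, "y": 0, "z": -30, "spin": 0},
    {"x": -1, "y": 0, "z": -30, "spin": 0},
    {"x": 0, "y": 40, "z": -10, "spin": 0},
    {"x": 0, "y": 40, "z": 0, "spin": 0},
  ],
)

```text
time: 24.4
position: [0.5596, -0.1161, 0.2357]
tool_rot: [0.04, 0.999, -0.003, 0.022]
ft_force: [0.8, 0.4, -0.7]
grip_width: 0.0869
```

```bash
python3 tgt.py 0 0 0 0; python3 look.py w10; python3 - <<'E'
from h import *
A=cams.camera('scene');B=cams.camera('side')
import pickle; pickle.dump((A,B),open('c10.pkl','wb'))
save(A['img'],'scene10.png')
def c(i,x,y,w=60,h=60,s=(400,400)): return cv2.resize(i[y:y+h,x:x+w],s,interpolation=cv2.INTER_CUBIC)
save(np.hstack([c(A['img'],210,165),c(B['img'],335,225)]),'s10.png')
E
```

```text
t 24.4 pos [ 0.5596 -0.1161  0.2357] yaw -0.0804 zaxis [ 0.0439 -0.0083 -0.999 ]
shift [576.99  71.93 209.89] spin -0.0804 F [ 0.76  0.37 -0.71] q [-0.405  0.422  1.588  0.011  1.088 -1.901] gw 0.0869142480778711
[ 0.55957182 -0.11613413  0.23566116] [ 0.04014002  0.99894409 -0.00328513  0.02210634] 24.4
```

View pics/s10.png

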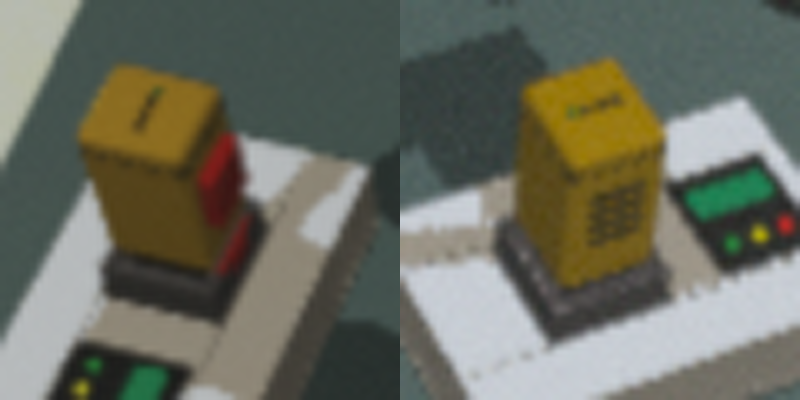

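View pics/w10.png

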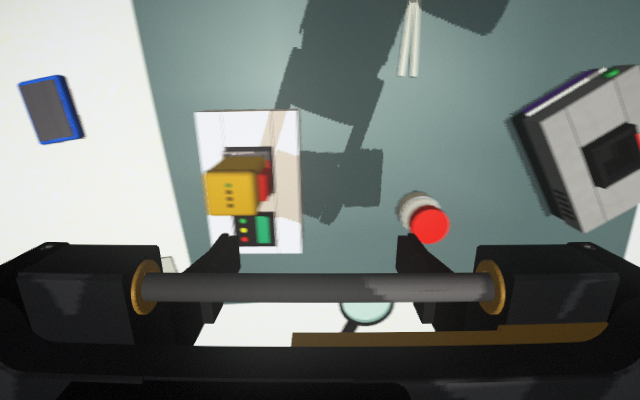

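View pics/scene10.png

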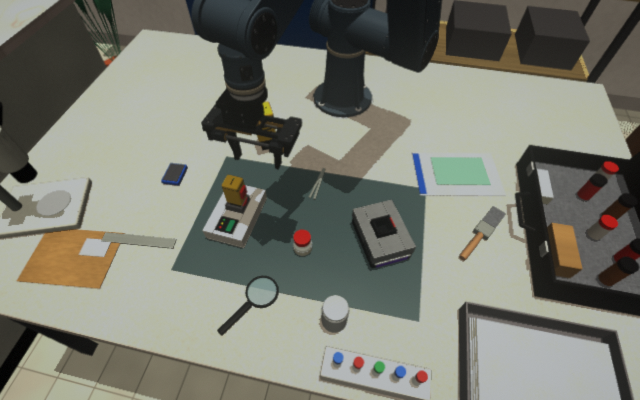

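```bash
python3 - <<'E'
from h import *
import pickle
o,A8,B8,W=pickle.load(open('c8.pkl','rb'));A,B=pickle.load(open('c10.pkl','rb'))
# expected image shift per mm of rise at pack base
X=np.array([.576,-.196,.062])
for cam,n in((A,'scene'),(B,'side')): print(n,'px for 2.5/6mm',(proj(cam,X+[0,0,.0025])-proj(cam,X)).round(2),(proj(cam,X+[0,0,.006])-proj(cam,X)).round(2))
def edge(img,c,r0,r1):
    s=img[r0:r1,c].astype(float); v=s[:,0]-s[:,2]  # yellow-ness
    hi,lo=v[:3].mean(),v[-3:].mean(); t=(hi+lo)/2
    k=np.nonzero((v[:-1]>=t)&(v[1:]<t))[0]
    return r0+k[0]+(v[k[0]]-t)/(v[k[0]]-v[k[0]+1]) if len(k) else np.nan
pc=proj(A,[.576,-.196,.062])[0];print(pc)
for c in range(230,241): print(c,round(edge(A8['img'],c,196,212),2),round(edge(A['img'],c,196,212),2))
pc=proj(B,[.553,-.218,.062])[0];print(pc)
for c in range(354,370): print(c,round(edge(B8['img'],c,257,277),2),round(edge(B['img'],c,257,277),2))
# charger static check
g=lambda i:cv2.cvtColor(i,cv2.COLOR_RGB2GRAY).astype(np.float32)
# top corner vs foot registration scene face
def reg(a,b,x,y,w,h):
    T=g(a)[y:y+h,x:x+w]; M=np.eye(2,3,dtype=np.float32)
    try: cc,M=cv2.findTransformECC(T,g(b),np.array([[1,0,x],[0,1,y]],np.float32),cv2.MOTION_TRANSLATION); print('ecc',cc,M[0,2]-x,M[1,2]-y)
    except Exception as e: print(e)
reg(A8['img'],A['img'],224,192,16,18)
E
```

```text
scene px for 2.5/6mm [[-0.18 -0.55]] [[-0.43 -1.33]]
side px for 2.5/6mm [[ 0.08 -0.63]] [[ 0.2 -1.5]]
[232.70214832 205.07346975]
230 202.6 202.35
231 202.88 202.64
232 203.41 202.88
233 203.67 203.21
234 203.72 203.45
235 203.95 203.7
236 204.48 203.85
237 204.71 204.37
238 204.77 204.51
239 205.08 204.76
240 205.49 205.0
[366.83826616 266.39664493]
354 260.58 260.82
355 262.28 261.7
356 264.03 263.47
357 265.54 265.1
358 267.12 266.77
359 267.87 267.48
360 267.51 267.56
361 267.37 267.52
362 267.38 267.09
363 267.44 266.77
364 267.36 266.94
365 266.94 266.81
366 266.24 265.96
367 nan 265.92
368 nan 265.75
369 nan 264.96
ecc 0.9502901672731601 0.6665802 -0.34742737
```

```bash
python3 -c "
from h import *
print(robot.hand_in()); print(robot.get_obs()['time'])"
```

```text
the job is handed in; nothing more can be done
None
the job is handed in; nothing more can be done
```

I moved the small yellow pack from the lamp to the charger and handed the job in at about 24.5 s. The hand-in gave no verdict. My last checks show it seated and latched.

- **Removal:** I gripped the pack along y with the button squeezed fully in. It came straight up out of the lamp with the socket hardly loaded (wrist force up to about 2 N, roughly the pack's weight).
- **Insertion:** The first three tries at the charger touched the collar's rim or flare, at 10–14 N. I shifted about 1 mm in +x from there and the pack went in. I pressed it onto the sprung plate until it hit a hard stop, then let the button out while still pushing down.
- **Force margin:** The hardest push at the stop was about 24 N net of the pack's weight, close under the 25 N limit. I eased off straight away.
- **Latch check:** After release the pack rose about 0.35–0.4 pixels in the scene and side pictures, roughly 1.7 mm. An unlatched pack would have risen about 6 mm (1.3–1.5 pixels). It stands upright with the button out on the red-marked side, and the gripper is clear.
- **What disagreed:** The collar's height came out as 57–60 mm in the wrist camera, but the first touch was at about 54 mm. I put that down to the flared mouth, since the hard stop fits a top at about 58 mm. The socket's position was also about 1 mm off in x, and I found the right place by feel.
- **Bystanders:** In the last scene picture the things in view look where they were at the start. I checked this by eye only.

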